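# Clear the bike-shop bench: tip out the scrap tote, right the lube bottles

### The arm

A 6-joint arm with a two-finger parallel gripper is mounted at the origin on the work surface. World frame = base frame: x ahead of the robot, y to its left, z up, the work surface at z = 0. Lengths are in mm, angles in rad, forces in N, time in s.
With the tool pointing down it reaches from about 275 to 750 mm from the base axis. Payload 10.2 kg.
Tool frame: the origin (TCP) lies between the finger pads; the fingertips stand 14 mm ahead of it and the grasp point (between the pads) lies 5 mm behind it (tip_reach is the distance from the TCP to the fingertips, in mm); z points along the fingers, y is the line along which they close (so a half turn about z gives the same grasp; the last joint's range is limited). The gripper opens to 85 mm and grips with 20 to 120 N. Pads are 22 mm wide; open, the fingers measure 114 mm over their backs; the gripper's body (76 mm by 85 mm) begins 54 mm behind the grasp point. The pads swing forward as they close: fully open they stand 13 mm farther back than shut.
Start: joints at [1.085, 0.313, 1.498, -0, 1.331, -0.223], TCP at [136.4, 506.978, 245.294] pointing down, gripper open.
Joint ranges: [-2.94, 2.94], [-0.97, 2.17], [0.19, 2.56], [-1.23, 4.37], [0.02, 3.11], [-2.88, 2.88]. Speed limits (rad/s): [2.39, 2.39, 3.01, 3.14, 3.14, 3.14].

### API

Orientations are given as a unit quaternion [w, x, y, z].
In Python, from rig import * gives the robot as it stands.
- The arm moves only by the tool arm_command, never from a script. Its argument "steps" is a list that holds one entry, the list of rows, each a list of 7 numbers: the opening, from 0 (shut) to 1 (fully open), then the shift along the tool's x, y, z each as a share of 0.05 m, from -1 to 1, then the turn, a rotation vector about the tool's x, y, z each as a share of 0.15 rad, from -1 to 1. A call has 1 to 8 rows; each row shifts and turns the commanded pose from where the row before left it, along the tool's axes as they then stand; what a row does not reach is not made up. A row lasts 1/8 s, in which the tool goes at most 62.5 mm and 10.7 degrees, less where a joint would pass 70% of its speed; a pose out of reach is approached as far as the arm can. A call with a number of a shift or a turn outside -1 to 1 is refused whole. A call with a gripper value outside its range is refused whole. The fingers move at their own pace and stop on an object; "squeeze" is the grip in N (left out, the last holds). Time passes only in rows, so rows that do not move let the fingers close. It gives the time, the measured TCP pose, the force, the opening and the grip force at its end, in the units of the state.
- sense(): the state, without advancing time (a new reading comes with each control period).
- capture(name): name is "scene" or "top" or "wrist"; returns the picture (480x640x3 uint8, red, green, blue); there is no depth.
- get_calibration(name): a dict with "intrinsics" (3x3 intrinsics, pixels), "D" ([k1, k2, p1, p2, k3] as OpenCV has them; the pictures are not rectified), "rvec" (rotation vector, rad) and "tvec" (3), from world to camera coordinates, as OpenCV has them; the wrist camera has in their place "T_tool_cam" (4x4, takes a point from camera to tool coordinates, whose origin is the TCP and whose axes are the flange's). Camera axes: x right, y down, z forward; pixel columns grow to the right and rows downward; lengths in mm; the calibration is good to about 2 mm. A picture is of the moment at which its call begins: read the wrist's pose just before it. get_calibration takes no time and is no camera call.
- finish_job(): hands the job in; it is judged then, once.
The state is a dict: "time_s": time; "joints": joint angles; "dq": joint speeds; "tau": joint torques, N m; "eef_pos": TCP position; "ee_rot": TCP orientation; "force": force on the tool from outside, world axes, zero at the start; "wrist_torque": the same for the moment, N m; "grip_width": opening from 0.0 (shut) to 1.0 (fully open); "grip_force": force on a finger pad.
Only numpy, scipy, OpenCV 4.12 (cv2) and the standard library are available. Lean on these libraries where they do the work, as an engineer would, in place of code of your own. Each camera call takes 0.05 s, during which the arm holds its last target. There are 200 camera calls.

### The job

Clear up the workshop bench after a service: carry the tote of worn parts by its handle to the scrap bin, tip all the parts into the bin and set the empty tote level in the middle of its mat. Stand every small can and bottle that was knocked over, in the long drip tray (the lane) and in front of it, upright on the floor of that lane among the grease tubs, which stay standing where they are. Leave the sprocket and the pliers behind the lane alone.

Things in the scene. Friction and masses are not known exactly. Their poses are not given: they have to be found in the camera images.
- lane: the lane: a long shallow drip tray fixed on the bench (black rubber floor, blue rim), 132 mm wide along its x and 592 mm long along its y, lying roughly crosswise in front of the robot. Origin under its centre; z up; floor top 4 mm above the bench, rim 6 mm thick with its top 12 mm above the bench (inside 120 x 580 mm)
- bin: the scrap bin: fixed grey open-topped metal box, 210 mm (x) by 250 mm (y) outside, 85 mm high, walls and floor 5 mm. Origin under its centre, z up. It stands on the left or on the right
- mat: dark bench mat with blue top, fixed, 230 mm (x) by 220 mm (y), 4 mm thick: the tote's place, on the other side from the bin. Origin under its centre
- tote: aluminium pouring tote of worn parts, 210 mm long (x) by 160 mm wide (y); sides and back wall 45 mm high; open at its -x end, where the last 35 mm of floor rise 20 degrees to a 13 mm high pouring lip. Origin under its centre, z up. About 400 g plus up to 450 g of parts, which slide out once it is tipped some 45 to 75 degrees
- tote_grip (a point): centre of the tote's fixed orange handle, a flat bar over its middle from side wall to side wall: 14 mm thick along x, 150 mm long along y, 25 mm tall; this point is 87.5 mm above the tote's underside; axes as the tote's
- pedal: worn black pedal, 56 x 60 x 22 mm, about 90 g, origin under its centre; starts in the tote; may be absent
- freehub: worn steel freehub body, round, 48 mm across the foot flange (12 mm thick), 36 mm above it, 42 mm tall, about 90 g, origin under its centre; starts in the tote; may be absent
- caliper: worn red brake caliper, body 34 mm (x) x 60 mm (y) x 26 mm with a 46 mm wide (x) dark lug across it, about 80 g, origin under its centre; starts in the tote; may be absent
- stem: worn black handlebar stem clamp, body 26 mm (x) x 58 mm (y) x 26 mm with a 48 mm wide (x), 36 mm tall lug towards its +y end, about 80 g, origin under its centre; starts in the tote; may be absent
- cup: worn aluminium bottom-bracket cup, round, 50 mm across the foot flange (8 mm thick), 40 mm above it, 34 mm tall, about 70 g, origin under its centre; starts in the tote; may be absent
- can_a: small red round spray can with white cap and band, 50 mm diameter up to 95 mm, cap 36 mm diameter; total height 125 mm; origin on its axis at half height (62.5 mm above its base); body z points from base to cap. Mass about 160 g. May be absent. At the start it lies on its side in the lane, along it
- can_b: small blue round spray can with black cap and yellow band, 50 mm diameter up to 95 mm, cap 36 mm diameter; total height 125 mm; origin on its axis at half height (62.5 mm above its base); body z points from base to cap. Mass about 160 g. May be absent. At the start it lies on its side in the lane, along it
- flask_a: green square lubricant bottle with black cap and paper label, 50 x 50 mm body up to 92 mm, cap 32 mm diameter; total height 125 mm; origin on its axis at half height (62.5 mm above its base); body z points from base to cap. Mass about 160 g. May be absent. At the start it lies on its side on the bench in front of the lane, pointing any way
- flask_b: yellow square lubricant bottle with red cap and paper label, 50 x 50 mm body up to 92 mm, cap 32 mm diameter; total height 125 mm; origin on its axis at half height (62.5 mm above its base); body z points from base to cap. Mass about 160 g. May be absent. At the start it lies on its side on the bench in front of the lane, pointing any way
- tub_a: white grease tub with blue lid standing in the lane, 58 mm diameter, 40 mm tall, origin under its centre; stays as it is
- tub_b: clear grease tub with green lid standing in the lane, 58 mm diameter, 40 mm tall, origin under its centre; stays as it is
- sprocket: dark steel sprocket lying flat on the bench behind the lane, 102 mm diameter, 4 to 7 mm thick; leave it alone
- pliers: pliers with red handles lying on the bench behind the lane, about 170 mm long, 14 mm high; leave alone
There are look-alikes about, which are no part of the job. Of the things that look like the tub_a, take the one that is farthest to the robot's left at the start. Several things have the shape of the tub_b; the one meant has the colours described above.

How it is judged (in metres and radians):
On the way:
1. the tote is tipped by more than 35 degrees over the scrap bin (angle between tote's own z axis and vertical above 0.61 rad and horizontal distance between tote and bin below 0.24 m and height (world z) of tote above 0.08 m), for 0.1 s.
At the end, for the whole second after the job is handed in: all parts lie in the bin below its rim; the tote is level on the mat, its centre within 50 mm of the mat's; every small can and bottle stands upright (within 0.15 rad) on the lane's floor inside its rim; the tubs stand upright in the lane; all at rest (angle between each of can_a, can_b, flask_a, flask_b, tub_a, tub_b's own z axis and vertical below 0.15 rad and x of can_a in the frame of lane between -0.05 and 0.05 m and y of can_a in the frame of lane between -0.285 and 0.285 m and z of can_a in the frame of lane between 0.055 and 0.075 m and linear speed of each of can_a, can_b, flask_a, flask_b, tote below 0.03 m/s and x of can_b in the frame of lane between -0.05 and 0.05 m and y of can_b in the frame of lane between -0.285 and 0.285 m and z of can_b in the frame of lane between 0.055 and 0.075 m and x of flask_a in the frame of lane between -0.05 and 0.05 m and y of flask_a in the frame of lane between -0.285 and 0.285 m and z of flask_a in the frame of lane between 0.055 and 0.075 m and x of flask_b in the frame of lane between -0.05 and 0.05 m and y of flask_b in the frame of lane between -0.285 and 0.285 m and z of flask_b in the frame of lane between 0.055 and 0.075 m and x of pedal in the frame of bin between -0.103 and 0.103 m and y of pedal in the frame of bin between -0.123 and 0.123 m and z of each of pedal, freehub, caliper, stem, cup in the frame of bin below 0.08 m and x of freehub in the frame of bin between -0.103 and 0.103 m and y of freehub in the frame of bin between -0.123 and 0.123 m and x of caliper in the frame of bin between -0.103 and 0.103 m and y of caliper in the frame of bin between -0.123 and 0.123 m and x of stem in the frame of bin between -0.103 and 0.103 m and y of stem in the frame of bin between -0.123 and 0.123 m and x of cup in the frame of bin between -0.103 and 0.103 m and y of cup in the frame of bin between -0.123 and 0.123 m and horizontal distance between tote and mat below 0.05 m and angle between tote's own z axis and vertical below 0.08 rad and height (world z) of tote below 0.012 m and z of each of tub_a, tub_b in the frame of lane below 0.012 m and x of tub_a in the frame of lane between -0.05 and 0.05 m and x of tub_b in the frame of lane between -0.05 and 0.05 m); the robot touches nothing.
It fails at once if a grease tub is tipped over or pushed more than 50 mm (angle between any of tub_a, tub_b's own z axis and vertical above 0.5 rad or distance of any of tub_a, tub_b from where it was at the start of the episode above 0.05 m).
It fails at once if the sprocket or the pliers are pushed more than 50 mm (distance of any of sprocket, pliers from where it was at the start of the episode above 0.05 m).
Of can_a, can_b, flask_a, flask_b only 3 to 4 are there at a start; the rules pass over those that are not, and their reading is None.
Of pedal, freehub, caliper, stem, cup only 3 to 5 are there at a start; the rules pass over those that are not, and their reading is None.
At some moment in a run one of flask_a, flask_b, tote may be knocked a few centimetres aside while the robot is not near it.
It also fails if it takes over 210 s, if anything falls off the work surface, if the arm or the gripper's body presses on something with over 40 N, if the wrist force passes 120 N, or if a joint passes its speed limit or range.

## Working session

There is one attempt and no reset: what is moved stays moved. The work goes in short steps, Python scripts to look and compute and a tool call to move; the robot and the scene stay as the last step left them, time stands still between calls to the robot, and variables do not carry over. Pictures are saved under pics/ and viewed, at most 14 in all, crops included, and the job is handed in when it is done.

Besides the shell and the picture viewer there is one more tool, called after "Call:" as name(argument=value, ...), one argument or row to a line, values as JSON. arm_command: Moves the arm, as the interface text tells. Its arguments: {"type":"object","properties":{"steps":{"type":"array"},"squeeze":{"type":"number"}},"required":["steps"]}

```bash
ls; mkdir -p pics; cat > h.py <<'E'
from rig import *
import numpy as np, cv2
from scipy.spatial.transform import Rotation as R
def cal(n):
    c=get_calibration(n); K=np.array(c["intrinsics"]);D=np.array(c["D"])
    if n=="wrist":
        s=sense(); T=np.eye(4); q=s["ee_rot"]; T[:3,:3]=R.from_quat([q[1],q[2],q[3],q[0]]).as_matrix(); T[:3,3]=s["eef_pos"]
        M=T@np.array(c["T_tool_cam"]); return K,D,M[:3,:3],M[:3,3]
    Rw=cv2.Rodrigues(np.array(c["rvec"],float))[0]; t=np.array(c["tvec"],float).ravel()
    return K,D,Rw.T,-Rw.T@t
def ray(C,uv):
    K,D,Rm,o=C; p=cv2.undistortPoints(np.array(uv,float).reshape(-1,1,2),K,D).reshape(-1,2)
    return o,np.c_[p,np.ones(len(p))]@Rm.T
def onz(C,uv,z):
    o,d=ray(C,uv); return o+d*((z-o[2])/d[:,2])[:,None]
def proj(C,P):
    K,D,Rm,o=C; return cv2.projectPoints(np.array(P,float).reshape(-1,1,3),cv2.Rodrigues(Rm.T)[0],-Rm.T@o,K,D)[0].reshape(-1,2)
def snap(n,f):
    C=cal(n); im=capture(n); cv2.imwrite(f"pics/{f}.png",im[:,:,::-1]); return C,im
E
python3 - <<'E'
from h import *
for n in("top","scene","wrist"):
    C,im=snap(n,n+"0"); print(n,C[3].round(),C[2][:,2].round(2),C[0][0,0])
s=sense();print(s)
E
```

```text
pics
top [ 477.    6. 1453.] [ 0.07 -0.01 -1.  ] 484.782413743213
scene [ 954. -715.  947.] [-0.32  0.6  -0.73] 565.1226222850042
wrist [ 56. 528. 373.] [ 0.31 -0.09 -0.95] 392.3174827152048
{'time_s': 0.15, 'joints': array([ 1.08454648e+00,  3.13310554e-01,  1.49819362e+00,  3.55740982e-06,
        1.33098111e+00, -2.23422707e-01]), 'dq': array([ 0.00101377, -0.00071213, -0.00076038, -0.0010706 ,  0.00111474,
       -0.00050197]), 'tau': array([ 2.81133944e-03, -4.12369788e+01, -2.59795886e+01, -7.69647727e-05,
        3.19547245e-03, -6.23243707e-06]), 'eef_pos': array([136.35080266, 506.82748175, 244.89807547]), 'ee_rot': array([-1.56686137e-04,  1.31036063e-01,  9.91377502e-01, -4.17910504e-04]), 'force': array([-0.65956255, -0.05827043,  0.07676319]), 'wrist_torque': array([-0.0108446 ,  0.00979699,  0.0192771 ]), 'grip_force': 0.0, 'grip_width': 1.003797090143254}
```

View pics/top0.png

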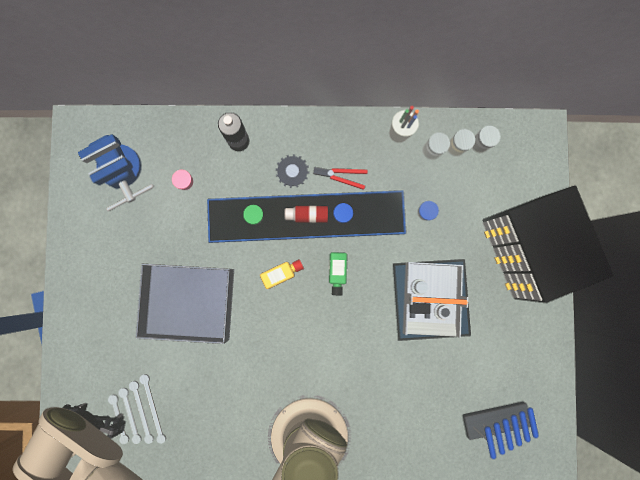

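View pics/scene0.png

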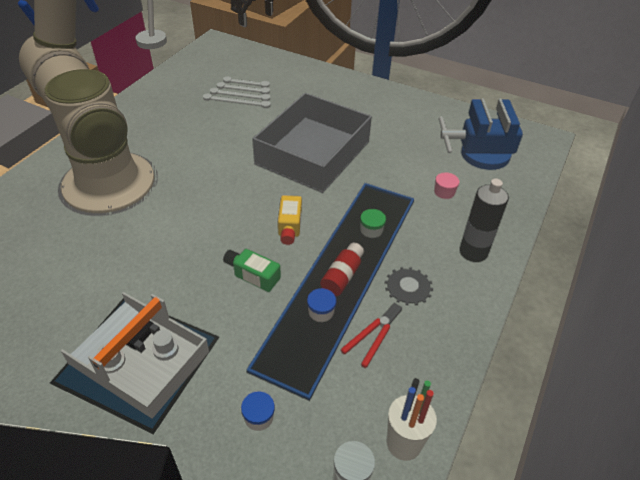

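Bin on the left (y+), tote on the right; red can lies in the lane between the green-lid tub (253,214) and blue-lid tub (343,213). Yellow flask is at (282,274) and green at (338,272); there is no blue can. I still need to see which end of the tote is open.

```bash
cat > m.py <<'E'
from h import *
def mask(im,lo,hi,roi=None):
    h=cv2.cvtColor(im,cv2.COLOR_RGB2HSV); m=cv2.inRange(h,np.array(lo),np.array(hi))
    if roi: z=np.zeros_like(m); x0,y0,x1,y1=roi; z[y0:y1,x0:x1]=255; m&=z
    return m
def big(m):
    c=cv2.findContours(m,cv2.RETR_EXTERNAL,cv2.CHAIN_APPROX_NONE)[0]
    return max(c,key=cv2.contourArea)
def rect(C,m,z):
    c=big(m).reshape(-1,2); P=onz(C,c,z)[:,:2].astype(np.float32)
    (x,y),(w,h),a=cv2.minAreaRect(P)
    if w<h: w,h,a=h,w,a+90
    return np.round([x,y,w,h,(a+90)%180-90],1)   # angle of long side from +x
E
python3 - <<'E'
from m import *
C=cal("top"); im=cv2.imread("pics/top0.png")[:,:,::-1].copy()
sc=cv2.imread("pics/scene0.png")
a=cv2.resize(cv2.imread("pics/top0.png")[250:350,385:485],(400,400),interpolation=2)
b=cv2.resize(sc[285:435,45:225],None,fx=2.2,fy=2.2,interpolation=2)[:400,:396]
b=cv2.copyMakeBorder(b,0,400-b.shape[0],0,0,0)
cv2.imwrite("pics/c1.png",np.hstack([a,b]))
print("handle",rect(C,mask(im,(5,150,120),(16,255,255),(390,250,480,345)),100))
print("green f",rect(C,mask(im,(50,120,60),(75,255,255),(320,245,360,300)),50))
print("yellow f",rect(C,mask(im,(18,120,120),(32,255,255),(250,250,310,300)),50))
print("redcap",rect(C,mask(im,(0,150,80),(8,255,255),(285,250,310,280)),30))
print("tubb",rect(C,mask(im,(50,120,60),(75,255,255),(235,195,270,235)),44))
print("tuba",rect(C,mask(im,(105,130,120),(125,255,255),(330,200,358,226)),44))
print("can",rect(C,mask(im,(0,120,60),(8,255,255),(280,195,334,230))|mask(im,(170,120,60),(180,255,255),(280,195,334,230)),30))
print("lane corners",onz(C,[(208,199),(404,191),(405,233),(209,242)],12).round())
print("bin rim",onz(C,[(142,264),(234,268),(226,343),(137,337)],85).round())
print("mat",onz(C,[(393,264),(465,260),(470,336),(398,340)],4).round())
E
```

```text
handle [ 402.6 -363.1  149.3   13.1   87.1]
green f [ 4.882e+02 -8.110e+01  9.530e+01  4.350e+01  1.000e-01]
yellow f [473.5  90.6  98.8  48.1 -64.8]
redcap [500.1  35.3  26.2  22.3  26.8]
tubb [649.  165.7  53.   52.6   0.7]
tuba [ 6.549e+02 -9.750e+01  5.610e+01  5.280e+01  1.000e-01]
can [6.529e+02 2.270e+01 4.460e+01 3.550e+01 3.000e-01]
lane corners [[ 697.  305.   12.]
 [ 725. -284.   12.]
 [ 598. -286.   12.]
 [ 568.  299.   12.]]
bin rim [[501. 472.  85.]
 [491. 212.  85.]
 [282. 232.  85.]
 [297. 481.  85.]]
mat [[ 506. -250.    4.]
 [ 518. -468.    4.]
 [ 292. -480.    4.]
 [ 280. -264.    4.]]
```

View pics/c1.png

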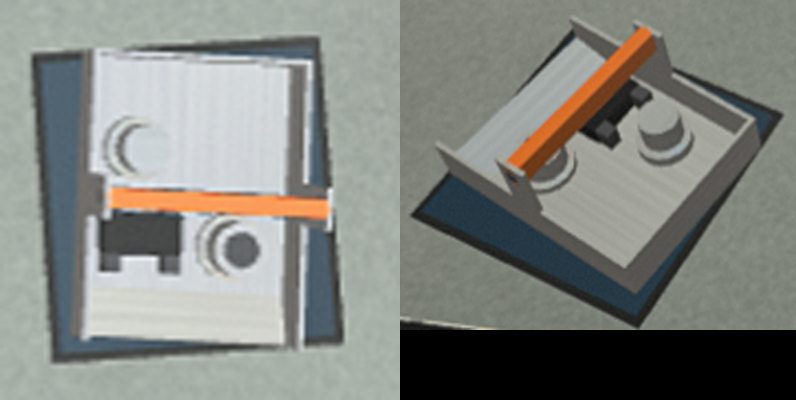

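Lip (open end) faces the robot (−x); the tote holds cup, freehub and a black part. I'll build a row planner and head for the handle.

```bash
cat > plan.py <<'E'
from h import *
import json
def Rt(phi,tx=0,ty=0):  # tool-y heading phi (deg), then tilt about tool x, y (deg)
    p=np.radians(phi); c,s=np.cos(p),np.sin(p)
    return np.c_[[-s,c,0],[c,s,0],[0,0,-1.]]@R.from_rotvec(np.radians([tx,ty,0])).as_matrix()
def cur():
    s=sense(); q=s["ee_rot"]; return np.array(s["eef_pos"]),R.from_quat([q[1],q[2],q[3],q[0]]).as_matrix()
def plan(wps,st=None):  # wps: (pos,R,nrows,opening)
    p,M=st or cur(); out=[]
    for pos,T,n,g in wps:
        p0,M0=p.copy(),M.copy(); dv=R.from_matrix(M0.T@T).as_rotvec(); pos=np.array(pos,float)
        e=[(1-np.cos(np.pi*(i+1)/n))/2*.5+.5*(i+1)/n for i in range(n)]
        for f in e:
            tp=p0+f*(pos-p0); tM=M0@R.from_rotvec(dv*f).as_matrix()
            sh=np.round(M.T@(tp-p)/50,2); w=np.round(R.from_matrix(M.T@tM).as_rotvec()/.15,2)
            if max(abs(sh).max(),abs(w).max())>1: print("TOO BIG",sh,w)
            out.append([g,*[float(v)+0. for v in sh],*[float(v)+0. for v in w]])
            p=p+M@sh*50; M=M@R.from_rotvec(w*.15).as_matrix()
    for i in range(0,len(out),8): print(json.dumps(out[i:i+8]))
    return p,M
def where():
    p,M=cur(); s=sense(); print(round(s["time_s"],1),p.round(1),"z",M[:,2].round(3),"yang",np.degrees(np.arctan2(M[1,1],M[0,1])).round(1),"w",round(float(s["grip_width"]),2),"F",np.round(s["force"],1),"j",np.round(s["joints"],2))
E
python3 - <<'E'
from plan import *
plan([((420,130,250),Rt(35),12,1),((403,-363,150),Rt(-2.9),12,1)])
E
```

```text
[[1, -0.37, -0.29, 0.0, 0.0, 0.0, 0.23], [1, -0.51, -0.37, -0.01, 0.0, 0.0, 0.31], [1, -0.64, -0.42, -0.01, 0.0, 0.0, 0.38], [1, -0.77, -0.44, -0.01, 0.0, 0.0, 0.44], [1, -0.86, -0.43, -0.01, 0.0, 0.0, 0.47], [1, -0.93, -0.38, -0.01, 0.0, 0.0, 0.49], [1, -0.95, -0.31, -0.01, 0.0, 0.0, 0.5], [1, -0.94, -0.23, -0.01, 0.0, 0.0, 0.47]]
[[1, -0.87, -0.15, -0.01, 0.0, 0.0, 0.44], [1, -0.76, -0.08, -0.01, 0.0, 0.0, 0.37], [1, -0.63, -0.03, 0.0, -0.01, 0.0, 0.31], [1, -0.47, 0.0, -0.01, 0.0, 0.0, 0.24], [1, -0.4, -0.3, 0.1, 0.0, 0.0, 0.22], [1, -0.53, -0.38, 0.13, 0.0, 0.0, 0.29], [1, -0.68, -0.43, 0.17, 0.0, 0.0, 0.36], [1, -0.8, -0.45, 0.18, 0.0, 0.0, 0.42]]
[[1, -0.91, -0.44, 0.21, 0.0, 0.0, 0.44], [1, -0.97, -0.39, 0.21, 0.0, 0.0, 0.47], [1, -1.0, -0.33, 0.21, 0.0, 0.0, 0.47], [1, -0.97, -0.24, 0.21, 0.0, 0.0, 0.45], [1, -0.91, -0.16, 0.18, 0.0, 0.0, 0.41], [1, -0.8, -0.1, 0.17, 0.0, 0.0, 0.36], [1, -0.66, -0.04, 0.13, 0.0, 0.0, 0.3], [1, -0.49, -0.01, 0.1, 0.01, 0.0, 0.22]]
```

Call:
arm_command(
  steps=[
    [[1,-0.37,-0.29,0,0,0,0.23],[1,-0.51,-0.37,-0.01,0,0,0.31],[1,-0.64,-0.42,-0.01,0,0,0.38],[1,-0.77,-0.44,-0.01,0,0,0.44],[1,-0.86,-0.43,-0.01,0,0,0.47],[1,-0.93,-0.38,-0.01,0,0,0.49],[1,-0.95,-0.31,-0.01,0,0,0.5],[1,-0.94,-0.23,-0.01,0,0,0.47]],
  ],
)

```text
time_s: 1.15
eef_pos: [338.1, 238.4, 248.8]
ee_rot: [0.0, 0.37, 0.929, 0.0]
force: [0.3, 0.7, -0.2]
grip_width: 1.001
grip_force: 0.0
```

Call:
arm_command(
  steps=[
    [[1,-0.87,-0.15,-0.01,0,0,0.44],[1,-0.76,-0.08,-0.01,0,0,0.37],[1,-0.63,-0.03,0,-0.01,0,0.31],[1,-0.47,0,-0.01,0,0,0.24],[1,-0.4,-0.3,0.1,0,0,0.22],[1,-0.53,-0.38,0.13,0,0,0.29],[1,-0.68,-0.43,0.17,0,0,0.36],[1,-0.8,-0.45,0.18,0,0,0.42]],
  ],
)

```text
time_s: 2.15
eef_pos: [414.8, -14.6, 220.8]
ee_rot: [0.0, 0.546, 0.838, 0.001]
force: [0.5, 0.3, 0.3]
grip_width: 1.003
grip_force: 0.0
```

Call:
arm_command(
  steps=[
    [[1,-0.91,-0.44,0.21,0,0,0.44],[1,-0.97,-0.39,0.21,0,0,0.47],[1,-1,-0.33,0.21,0,0,0.47],[1,-0.97,-0.24,0.21,0,0,0.45],[1,-0.91,-0.16,0.18,0,0,0.41],[1,-0.8,-0.1,0.17,0,0,0.36],[1,-0.66,-0.04,0.13,0,0,0.3],[1,-0.49,-0.01,0.1,0.01,0,0.22]],
  ],
)

```text
time_s: 3.15
eef_pos: [402.5, -364.0, 149.2]
ee_rot: [-0.001, 0.726, 0.688, 0.0]
force: [0.0, -0.2, -0.1]
grip_width: 0.995
grip_force: 0.0
```

```bash
python3 - <<'E'
from plan import *
from m import *
where()
C,im=snap("wrist","w1")
print("handle",rect(C,mask(im,(5,150,90),(16,255,255)),100))
plan([((402.6,-363,87),Rt(-2.9),3,1)])
E
```

```text
3.1 [ 402.5 -364.   149.2] z [-0.001  0.002 -1.   ] yang -3.0 w 1.0 F [ 0.  -0.2 -0.1] j [-0.95  0.44  1.57  0.    1.13 -0.9 ]
handle [ 405.4 -363.   158.7   14.3   87.2]
[[1, 0.02, 0.0, 0.36, 0.0, 0.0, -0.01], [1, 0.02, 0.0, 0.51, -0.01, 0.0, -0.01], [1, 0.02, 0.01, 0.36, 0.0, -0.01, -0.01]]
```

Call:
arm_command(
  steps=[
    [[1,0.02,0.02,0.36,0,0,0],[1,0.01,0,0.51,0,0,0],[1,0,0,0.36,0,0,0],[0,0,0,0,0,0,0],[0,0,0,0,0,0,0],[0,0,0,0,0,0,0],[0,0,0,0,0,0,0],[0,0,0,0,0,0,0]],
  ],
  squeeze=110,
)

```text
time_s: 4.2
eef_pos: [404.3, -361.5, 89.2]
ee_rot: [0.0, 0.725, 0.689, 0.0]
force: [0.1, 1.8, 5.0]
grip_width: 0.147
grip_force: 108.0
```

Call:
arm_command(
  steps=[
    [[0,0,0,0,0,0,0],[0,0,0,0,0,0,0],[0,0,0,-0.05,0,0,0],[0,0,0,-0.1,0,0,0],[0,0,0,-0.2,0,0,0],[0,0,0,-0.3,0,0,0]],
  ],
)

```text
time_s: 4.95
eef_pos: [403.9, -361.2, 121.5]
ee_rot: [-0.001, 0.725, 0.689, 0.0]
force: [0.5, 0.4, -6.6]
grip_width: 0.146
grip_force: 107.5
```

```bash
python3 - <<'E'
from plan import *
where()
st=cur()
st=plan([((403,-363,240),Rt(-2.9),8,0),((400,352,240),Rt(28.7),32,0)],st)
print('tilt')
plan([((396,350,235),Rt(28.7),1,0),((396,350,235),Rt(28.7,-75),15,0)],st)
E
```

```text
5.0 [ 403.9 -361.2  121.5] z [-0.001  0.001 -1.   ] yang -2.9 w 0.15 F [ 0.5  0.4 -6.6] j [-0.95  0.48  1.6   0.    1.06 -0.9 ]
[[0, 0.0, 0.0, -0.19, 0.0, 0.0, 0.0], [0, -0.01, 0.0, -0.28, 0.0, 0.0, 0.0], [0, 0.0, -0.01, -0.34, 0.0, 0.0, 0.0], [0, -0.01, 0.0, -0.38, 0.0, 0.0, 0.0], [0, 0.0, 0.0, -0.37, 0.0, -0.01, 0.0], [0, -0.01, 0.0, -0.34, 0.0, 0.0, 0.0], [0, 0.0, -0.01, -0.28, -0.01, 0.0, 0.0], [0, -0.01, 0.0, -0.19, 0.0, 0.0, 0.0]]
[[0, 0.24, -0.01, 0.0, 0.0, 0.0, -0.06], [0, 0.28, -0.02, 0.0, 0.0, 0.0, -0.07], [0, 0.3, -0.01, 0.0, 0.0, 0.0, -0.08], [0, 0.35, 0.0, 0.0, 0.0, 0.0, -0.09], [0, 0.37, -0.01, 0.0, 0.0, 0.0, -0.1], [0, 0.4, 0.0, 0.0, 0.0, 0.0, -0.1], [0, 0.44, 0.01, 0.0, 0.0, 0.0, -0.11], [0, 0.45, 0.02, 0.0, 0.0, 0.0, -0.12]]
[[0, 0.49, 0.03, 0.0, 0.0, 0.0, -0.12], [0, 0.5, 0.03, 0.0, 0.0, 0.0, -0.13], [0, 0.52, 0.05, 0.0, 0.0, 0.0, -0.14], [0, 0.54, 0.06, 0.0, 0.0, 0.0, -0.14], [0, 0.55, 0.08, 0.0, 0.0, 0.0, -0.14], [0, 0.56, 0.08, 0.0, 0.0, 0.0, -0.15], [0, 0.56, 0.1, 0.0, 0.0, 0.0, -0.14], [0, 0.56, 0.12, 0.0, 0.0, 0.0, -0.15]]
[[0, 0.56, 0.12, 0.0, 0.0, 0.0, -0.15
[... 483 characters left out ...]
 0.0, 0.0, 0.0, -0.08], [0, 0.25, 0.13, 0.0, 0.0, 0.0, -0.07], [0, 0.21, 0.11, 0.0, 0.0, 0.0, -0.06]]
tilt
[[0, 0.0, -0.09, 0.1, 0.0, 0.0, 0.0], [0, 0.0, 0.0, 0.0, -0.34, 0.0, 0.0], [0, 0.0, 0.0, 0.0, -0.43, 0.0, 0.0], [0, 0.0, 0.0, 0.0, -0.52, 0.0, 0.0], [0, 0.0, 0.0, 0.0, -0.59, 0.0, 0.0], [0, 0.0, 0.0, 0.0, -0.66, 0.0, 0.0], [0, 0.0, 0.0, 0.0, -0.71, 0.0, 0.0], [0, 0.0, 0.0, 0.0, -0.74, 0.0, 0.0]]
[[0, 0.0, 0.0, 0.0, -0.74, 0.0, 0.0], [0, 0.0, 0.0, 0.0, -0.74, 0.0, 0.0], [0, 0.0, 0.0, 0.0, -0.71, 0.0, 0.0], [0, 0.0, 0.0, 0.0, -0.66, 0.0, 0.0], [0, 0.0, 0.0, 0.0, -0.59, 0.0, 0.0], [0, 0.0, 0.0, 0.0, -0.52, 0.0, 0.0], [0, 0.0, 0.0, 0.0, -0.43, 0.0, 0.0], [0, 0.0, 0.0, 0.0, -0.34, 0.0, 0.0]]
```

Call:
arm_command(
  steps=[
    [[0,0,0,-0.19,0,0,0],[0,-0.01,0,-0.28,0,0,0],[0,0,-0.01,-0.34,0,0,0],[0,-0.01,0,-0.38,0,0,0],[0,0,0,-0.37,0,0,0],[0,-0.01,0,-0.34,0,0,0],[0,0,-0.01,-0.28,0,0,0],[0,-0.01,0,-0.19,0,0,0]],
  ],
)

```text
time_s: 5.95
eef_pos: [402.9, -363.3, 240.2]
ee_rot: [-0.0, 0.725, 0.689, 0.0]
force: [0.1, 1.0, -6.0]
grip_width: 0.14
grip_force: 107.5
```

Call:
arm_command(
  steps=[
    [[0,0.24,-0.01,0,0,0,-0.06],[0,0.28,-0.02,0,0,0,-0.07],[0,0.3,-0.01,0,0,0,-0.08],[0,0.35,0,0,0,0,-0.09],[0,0.37,-0.01,0,0,0,-0.1],[0,0.4,0,0,0,0,-0.1],[0,0.44,0.01,0,0,0,-0.11],[0,0.45,0.02,0,0,0,-0.12]],
  ],
)

```text
time_s: 6.95
eef_pos: [402.4, -220.2, 239.5]
ee_rot: [-0.0, 0.686, 0.728, 0.0]
force: [0.0, 0.6, -6.1]
grip_width: 0.146
grip_force: 107.5
```

Call:
arm_command(
  steps=[
    [[0,0.49,0.03,0,0,0,-0.12],[0,0.5,0.03,0,0,0,-0.13],[0,0.52,0.05,0,0,0,-0.14],[0,0.54,0.06,0,0,0,-0.14],[0,0.55,0.08,0,0,0,-0.14],[0,0.56,0.08,0,0,0,-0.15],[0,0.56,0.1,0,0,0,-0.14],[0,0.56,0.12,0,0,0,-0.15]],
  ],
)

```text
time_s: 7.95
eef_pos: [401.2, -4.1, 239.8]
ee_rot: [-0.0, 0.623, 0.782, 0.0]
force: [1.0, -0.4, -6.0]
grip_width: 0.143
grip_force: 107.5
```

Call:
arm_command(
  steps=[
    [[0,0.56,0.12,0,0,0,-0.15],[0,0.55,0.14,0,0,0,-0.14],[0,0.55,0.15,0,0,0,-0.15],[0,0.53,0.15,0,0,0,-0.14],[0,0.52,0.17,0,0,0,-0.14],[0,0.49,0.17,0,0,0,-0.14],[0,0.48,0.17,0,0,0,-0.13],[0,0.45,0.18,0,0,0,-0.12]],
  ],
)

```text
time_s: 8.95
eef_pos: [400.0, 211.7, 239.9]
ee_rot: [-0.0, 0.555, 0.832, 0.0]
force: [-0.5, -0.9, -5.4]
grip_width: 0.143
grip_force: 107.5
```

Call:
arm_command(
  steps=[
    [[0,0.42,0.17,0,0,0,-0.12],[0,0.4,0.17,0,0,0,-0.11],[0,0.37,0.17,0,0,0,-0.1],[0,0.34,0.15,0,0,0,-0.1],[0,0.3,0.15,0,0,0,-0.09],[0,0.28,0.14,0,0,0,-0.08],[0,0.25,0.13,0,0,0,-0.07],[0,0.21,0.11,0,0,0,-0.06]],
  ],
)

```text
time_s: 9.95
eef_pos: [400.0, 352.8, 239.9]
ee_rot: [-0.0, 0.509, 0.86, 0.0]
force: [-1.9, 0.6, -6.6]
grip_width: 0.143
grip_force: 107.5
```

```bash
python3 - <<'E'
from plan import *
where(); st=cur()
plan([((396,350,232),Rt(28.7),2,0),((396,350,232),Rt(28.7,-75),14,0)],st)
snap("scene","s2")
E
```

```text
9.9 [400.  352.8 239.9] z [-0.001  0.001 -1.   ] yang 28.7 w 0.14 F [-1.9  0.6 -6.6] j [0.5  0.34 1.48 0.   1.33 0.  ]
[[0, -0.01, -0.05, 0.08, 0.0, 0.0, 0.0], [0, 0.0, -0.05, 0.08, 0.0, -0.01, 0.01], [0, 0.0, 0.0, 0.0, -0.37, 0.0, 0.0], [0, 0.0, 0.0, 0.0, -0.47, 0.0, 0.0], [0, 0.0, 0.0, 0.0, -0.57, 0.0, 0.0], [0, 0.0, 0.0, 0.0, -0.66, 0.0, 0.0], [0, 0.0, 0.0, 0.0, -0.72, 0.0, 0.0], [0, 0.0, 0.0, 0.0, -0.78, 0.0, 0.0]]
[[0, 0.0, 0.0, 0.0, -0.79, 0.0, 0.0], [0, 0.0, 0.0, 0.0, -0.8, 0.0, 0.0], [0, 0.0, 0.0, 0.0, -0.77, 0.0, 0.0], [0, 0.0, 0.0, 0.0, -0.73, 0.0, 0.0], [0, 0.0, 0.0, 0.0, -0.66, 0.01, 0.0], [0, 0.0, 0.0, 0.0, -0.57, 0.0, 0.0], [0, 0.0, 0.0, 0.0, -0.47, 0.0, 0.0], [0, 0.0, 0.0, 0.0, -0.37, 0.0, 0.0]]
```

View pics/s2.png

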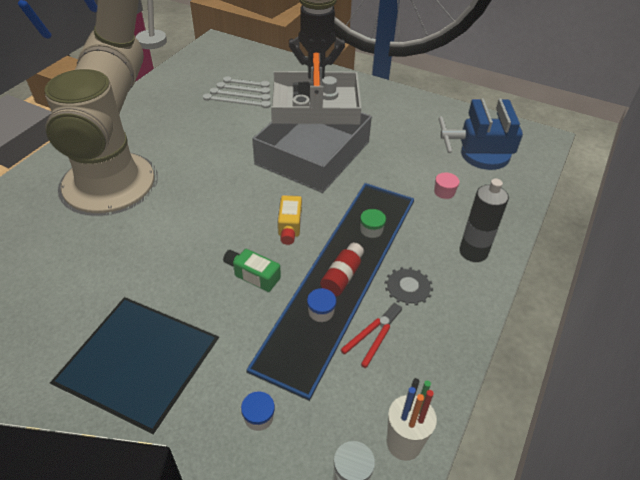

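The tote hangs level over the bin at (315,95) with its parts in, and the mat is bare at (135,363). Tip.

Call:
arm_command(
  steps=[
    [[0,0,-0.05,0.08,0,0,0],[0,0,-0.05,0.08,0,0,0],[0,0,0,0,-0.37,0,0],[0,0,0,0,-0.47,0,0],[0,0,0,0,-0.57,0,0],[0,0,0,0,-0.66,0,0],[0,0,0,0,-0.72,0,0],[0,0,0,0,-0.78,0,0]],
  ],
)

```text
time_s: 11.0
eef_pos: [395.1, 348.8, 231.7]
ee_rot: [0.135, 0.492, 0.829, 0.229]
force: [0.3, 0.1, -7.2]
grip_width: 0.143
grip_force: 107.7
```

Call:
arm_command(
  steps=[
    [[0,0,0,0,-0.79,0,0],[0,0,0,0,-0.8,0,0],[0,0,0,0,-0.77,0,0],[0,0,0,0,-0.73,0,0],[0,0,0,0,-0.66,0,0],[0,0,0,0,-0.57,0,0],[0,0,0,0,-0.47,0,0],[0,0,0,0,-0.37,0,0]],
  ],
)

```text
time_s: 12.0
eef_pos: [393.0, 345.7, 308.3]
ee_rot: [0.26, 0.436, 0.738, 0.445]
force: [0.3, -0.2, -4.6]
grip_width: 0.143
grip_force: 110.3
```

Call:
arm_command(
  steps=[
    [[0,0,0,0,0,0,0],[0,0,0,0,0,0,0],[0,0,0,0,0,0,0],[0,0,0,0,0,0,0]],
  ],
)

```text
time_s: 12.5
eef_pos: [393.4, 346.1, 307.9]
ee_rot: [0.26, 0.436, 0.738, 0.444]
force: [0.7, -0.0, -3.6]
grip_width: 0.143
grip_force: 110.3
```

```bash
python3 - <<'E'
from plan import *
where(); C,a=snap("scene","s3"); C,b=snap("top","t3")
o=np.hstack([cv2.resize(a[0:220,200:420],(400,400)),cv2.resize(b[230:370,110:250],(400,400))])
cv2.imwrite("pics/c3.png",o[:,:,::-1])
E
```

```text
12.5 [393.4 346.1 307.9] z [ 0.772  0.429 -0.47 ] yang 28.6 w 0.14 F [ 0.7 -0.  -3.6] j [ 0.49 -0.09  2.14  0.91  0.02 -0.91]
```

View pics/c3.png

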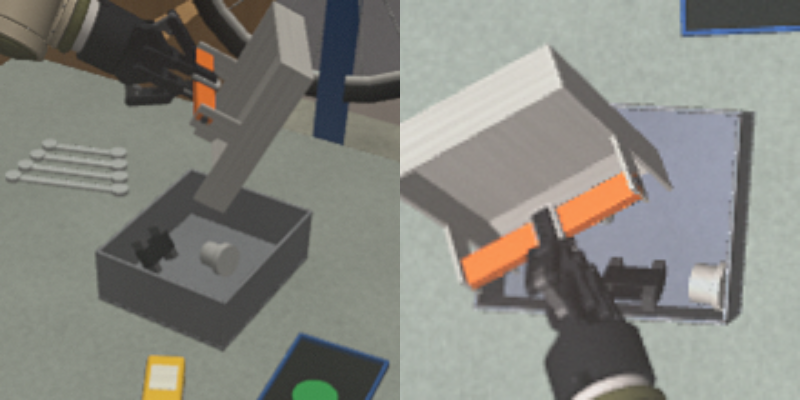

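Two parts are visible in the bin; the third may be hidden under the tote. The wrist force has fallen to about the empty weight. Level the tote and look.

```bash
python3 - <<'E'
from plan import *
plan([((393,346,300),Rt(28.7),14,0),((420,120,270),Rt(15),10,0)])
E
```

```text
[[0, 0.0, -0.01, 0.0, 0.3, 0.0, 0.0], [0, 0.0, 0.0, 0.01, 0.39, 0.0, 0.0], [0, 0.0, -0.01, 0.0, 0.48, -0.01, 0.0], [0, 0.0, -0.01, 0.01, 0.54, 0.0, 0.0], [0, 0.0, -0.01, 0.01, 0.6, 0.0, 0.0], [0, 0.0, -0.01, 0.01, 0.64, 0.0, 0.01], [0, 0.0, -0.01, 0.01, 0.66, -0.01, 0.0], [0, 0.0, -0.01, 0.01, 0.66, 0.0, 0.0]]
[[0, 0.0, -0.01, 0.01, 0.63, -0.01, 0.0], [0, 0.0, 0.0, 0.02, 0.6, 0.0, 0.0], [0, 0.0, -0.01, 0.01, 0.55, 0.0, 0.0], [0, 0.0, 0.0, 0.01, 0.47, 0.0, 0.0], [0, 0.0, 0.0, 0.01, 0.39, -0.01, 0.0], [0, 0.0, 0.0, 0.0, 0.3, 0.0, 0.0], [0, -0.26, -0.11, 0.04, 0.0, 0.0, 0.1], [0, -0.37, -0.14, 0.05, 0.0, 0.0, 0.14]]
[[0, -0.45, -0.16, 0.06, 0.0, 0.0, 0.16], [0, -0.51, -0.17, 0.08, 0.0, 0.0, 0.2], [0, -0.56, -0.17, 0.07, 0.0, 0.0, 0.2], [0, -0.56, -0.15, 0.08, 0.0, 0.0, 0.2], [0, -0.53, -0.13, 0.07, 0.0, 0.0, 0.19], [0, -0.47, -0.09, 0.06, 0.0, 0.0, 0.17], [0, -0.38, -0.07, 0.06, 0.0, 0.0, 0.14], [0, -0.28, -0.05, 0.03, 0.0, 0.0, 0.1]]
```

Call:
arm_command(
  steps=[
    [[0,0,0,0,0.3,0,0],[0,0,0,0,0.39,0,0],[0,0,-0.01,0,0.48,0,0],[0,0,-0.01,0.01,0.54,0,0],[0,0,-0.01,0.01,0.6,0,0],[0,0,-0.01,0.01,0.64,0,0],[0,0,-0.01,0.01,0.66,0,0],[0,0,-0.01,0.01,0.66,0,0]],
  ],
)

```text
time_s: 13.6
eef_pos: [391.6, 350.5, 305.3]
ee_rot: [0.117, 0.486, 0.839, 0.215]
force: [0.4, -0.1, -4.2]
grip_width: 0.144
grip_force: 110.1
```

Call:
arm_command(
  steps=[
    [[0,0,-0.01,0.01,0.63,0,0],[0,0,0,0.02,0.6,0,0],[0,0,-0.01,0.01,0.55,0,0],[0,0,0,0.01,0.47,0,0],[0,0,0,0.01,0.39,0,0],[0,0,0,0,0.3,0,0],[0,-0.26,-0.11,0.04,0,0,0.1],[0,-0.37,-0.14,0.05,0,0,0.14]],
  ],
)

```text
time_s: 14.6
eef_pos: [396.6, 316.5, 296.0]
ee_rot: [0.008, 0.516, 0.856, 0.028]
force: [-0.3, -0.6, -3.7]
grip_width: 0.141
grip_force: 110.0
```

Call:
arm_command(
  steps=[
    [[0,-0.45,-0.16,0.06,0,0,0.16],[0,-0.51,-0.17,0.08,0,0,0.2],[0,-0.56,-0.17,0.07,0,0,0.2],[0,-0.56,-0.15,0.08,0,0,0.2],[0,-0.53,-0.13,0.07,0,0,0.19],[0,-0.47,-0.09,0.06,0,0,0.17],[0,-0.38,-0.07,0.06,0,0,0.14],[0,-0.28,-0.05,0.03,0,0,0.1]],
  ],
)

```text
time_s: 15.6
eef_pos: [424.5, 125.3, 264.3]
ee_rot: [0.006, 0.601, 0.799, 0.029]
force: [0.5, 0.4, -3.3]
grip_width: 0.147
grip_force: 110.0
```

```bash
python3 - <<'E'
from plan import *
where(); C,a=snap("scene","s4"); C,b=snap("top","t4")
cv2.imwrite("pics/c4.png",np.hstack([cv2.resize(a[60:220,180:420],(400,400)),cv2.resize(b[230:370,110:250],(400,400))])[:,:,::-1])
# mat
from m import *
m=mask(b,(90,60,20),(125,255,120),(385,250,480,350)); print("mat",rect(C,m,4), cv2.contourArea(big(m)))
E
```

```text
15.6 [424.5 125.3 264.3] z [ 0.043  0.039 -0.998] yang 16.1 w 0.15 F [ 0.5  0.4 -3.3] j [-0.    0.09  1.73  0.04  1.29 -0.29]
mat [ 400.6 -365.1  216.5  205.4    3.7] 4800.0
```

View pics/c4.png

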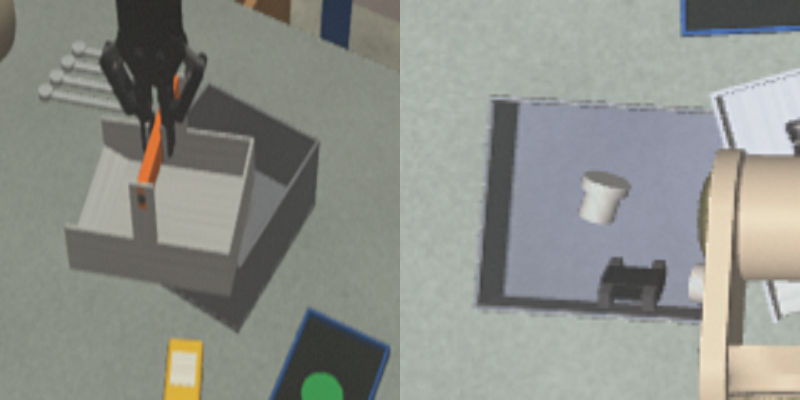

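All three parts (white cup, black part, freehub edge) lie in the bin and the tote is empty. Mat centre is (400,-365); the tote goes back there.

```bash
python3 - <<'E'
from plan import *
plan([((400,-365,200),Rt(-3),16,0),((400,-365,96),Rt(-3),7,0),((400,-365,91),Rt(-3),1,0)])
E
```

```text
[[0, -0.34, -0.12, 0.03, 0.01, -0.01, 0.08], [0, -0.42, -0.14, 0.04, 0.02, -0.01, 0.1], [0, -0.51, -0.16, 0.05, 0.01, -0.01, 0.12], [0, -0.59, -0.18, 0.06, 0.02, -0.01, 0.14], [0, -0.66, -0.18, 0.07, 0.02, -0.02, 0.15], [0, -0.71, -0.18, 0.07, 0.03, -0.02, 0.17], [0, -0.75, -0.17, 0.08, 0.02, -0.01, 0.17], [0, -0.77, -0.15, 0.09, 0.03, -0.02, 0.18]]
[[0, -0.78, -0.13, 0.09, 0.02, -0.02, 0.18], [0, -0.76, -0.11, 0.09, 0.03, -0.02, 0.17], [0, -0.73, -0.08, 0.08, 0.02, -0.02, 0.17], [0, -0.68, -0.06, 0.08, 0.02, -0.01, 0.15], [0, -0.61, -0.04, 0.08, 0.02, -0.02, 0.14], [0, -0.53, -0.02, 0.07, 0.02, -0.01, 0.12], [0, -0.45, -0.01, 0.06, 0.01, -0.01, 0.1], [0, -0.35, -0.01, 0.04, 0.01, -0.01, 0.08]]
[[0, 0.0, 0.0, 0.2, 0.0, 0.0, 0.0], [0, 0.0, 0.0, 0.29, 0.0, 0.0, 0.0], [0, 0.0, 0.0, 0.36, 0.0, 0.0, 0.0], [0, 0.0, 0.0, 0.38, 0.0, 0.0, 0.0], [0, 0.0, 0.0, 0.36, 0.0, 0.0, 0.0], [0, 0.0, 0.0, 0.29, 0.0, 0.0, 0.0], [0, 0.0, 0.0, 0.2, 0.0, 0.0, 0.0], [0, 0.0, 0.0, 0.1, 0.0, 0.0, 0.0]]
```

Call:
arm_command(
  steps=[
    [[0,-0.34,-0.12,0.03,0.01,-0.01,0.08],[0,-0.42,-0.14,0.04,0.02,-0.01,0.1],[0,-0.51,-0.16,0.05,0.01,-0.01,0.12],[0,-0.59,-0.18,0.06,0.02,-0.01,0.14],[0,-0.66,-0.18,0.07,0.02,-0.02,0.15],[0,-0.71,-0.18,0.07,0.03,-0.02,0.17],[0,-0.75,-0.17,0.08,0.02,-0.01,0.17],[0,-0.77,-0.15,0.09,0.03,-0.02,0.18]],
  ],
)

```text
time_s: 16.7
eef_pos: [412.8, -119.3, 232.2]
ee_rot: [0.003, 0.665, 0.747, 0.014]
force: [0.7, -0.0, -4.0]
grip_width: 0.141
grip_force: 110.0
```

Call:
arm_command(
  steps=[
    [[0,-0.78,-0.13,0.09,0.02,-0.02,0.18],[0,-0.76,-0.11,0.09,0.03,-0.02,0.17],[0,-0.73,-0.08,0.08,0.02,-0.02,0.17],[0,-0.68,-0.06,0.08,0.02,-0.01,0.15],[0,-0.61,-0.04,0.08,0.02,-0.02,0.14],[0,-0.53,-0.02,0.07,0.02,-0.01,0.12],[0,-0.45,-0.01,0.06,0.01,-0.01,0.1],[0,-0.35,-0.01,0.04,0.01,-0.01,0.08]],
  ],
)

```text
time_s: 17.7
eef_pos: [401.0, -364.5, 199.8]
ee_rot: [0.0, 0.725, 0.689, -0.0]
force: [0.1, 0.7, -4.0]
grip_width: 0.143
grip_force: 110.0
```

```bash
python3 - <<'E'
from plan import *
where()
plan([((400,-365,100),Rt(-3),7,0),((400,-365,92),Rt(-3),1,0)])
E
```

```text
17.7 [ 401.  -364.5  199.8] z [-0. -0. -1.] yang -2.9 w 0.14 F [ 0.1  0.7 -4. ] j [-0.95  0.39  1.51 -0.    1.24 -0.9 ]
[[0, 0.0, 0.0, 0.19, 0.0, 0.0, 0.0], [0, 0.0, 0.0, 0.28, 0.0, 0.0, 0.0], [0, 0.0, -0.01, 0.35, 0.0, 0.0, 0.01], [0, -0.01, 0.0, 0.36, 0.0, 0.0, 0.0], [0, 0.0, -0.01, 0.34, 0.0, 0.0, 0.0], [0, 0.0, 0.0, 0.28, 0.0, 0.0, 0.0], [0, 0.0, 0.0, 0.2, 0.0, 0.0, 0.0], [0, 0.0, 0.0, 0.16, 0.0, 0.0, 0.0]]
```

Call:
arm_command(
  steps=[
    [[0,0,0,0.19,0,0,0],[0,0,0,0.28,0,0,0],[0,0,-0.01,0.35,0,0,0],[0,-0.01,0,0.36,0,0,0],[0,0,-0.01,0.34,0,0,0],[0,0,0,0.28,0,0,0],[0,0,0,0.2,0,0,0],[0,0,0,0.16,0,0,0]],
  ],
)

```text
time_s: 18.7
eef_pos: [399.9, -364.1, 91.5]
ee_rot: [0.0, 0.725, 0.689, -0.0]
force: [0.6, 0.2, -4.2]
grip_width: 0.143
grip_force: 110.0
```

Call:
arm_command(
  steps=[
    [[0,0,0,0.04,0,0,0],[0,0,0,0,0,0,0]],
  ],
)

```text
time_s: 18.95
eef_pos: [399.9, -364.3, 90.2]
ee_rot: [0.0, 0.725, 0.689, -0.0]
force: [0.7, -0.0, -3.6]
grip_width: 0.143
grip_force: 110.0
```

Just above contact; a hair lower, release, rise.

Call:
arm_command(
  steps=[
    [[0,0,0,0.03,0,0,0],[0,0,0,0,0,0,0],[1,0,0,0,0,0,0],[1,0,0,0,0,0,0],[1,0,0,0,0,0,0],[1,0,0,0,0,0,0],[1,0,0,-0.3,0,0,0],[1,0,0,-0.6,0,0,0]],
  ],
)

```text
time_s: 19.95
eef_pos: [399.6, -363.9, 134.1]
ee_rot: [-0.001, 0.725, 0.689, 0.0]
force: [-0.5, 0.2, 0.5]
grip_width: 1.001
grip_force: 0.0
```

Call:
arm_command(
  steps=[
    [[1,0,0,-0.8,0,0,0],[1,0,0,-0.8,0,0,0],[1,0,0,-0.6,0,0,0],[1,0,0,0,0,0,0]],
  ],
)

```text
time_s: 20.45
eef_pos: [400.3, -364.7, 246.6]
ee_rot: [0.003, 0.725, 0.689, -0.0]
force: [-0.0, -0.7, -0.1]
grip_width: 1.0
grip_force: 0.0
```

```bash
cat > look.py <<'E'
from m import *
def look(tag):
    C,b=snap("top","t_"+tag); S,a=snap("scene","s_"+tag)
    r={}
    for nm,f in dict(handle=lambda:rect(C,mask(b,(5,150,120),(16,255,255),(380,240,500,350)),104),
     green=lambda:rect(C,mask(b,(50,120,60),(75,255,255),(240,245,420,330)),50),
     yellow=lambda:rect(C,mask(b,(18,120,120),(32,255,255),(235,240,420,330)),50),
     redcap=lambda:rect(C,mask(b,(0,150,60),(8,255,255),(235,245,420,320)),41),
     blackcap=lambda:rect(C,mask(b,(0,0,0),(180,120,60),(320,250,365,310)),41),
     tubb=lambda:rect(C,mask(b,(50,120,60),(75,255,255),(200,195,275,240)),44),
     tuba=lambda:rect(C,mask(b,(105,130,120),(125,255,255),(325,200,390,230)),44),
     can=lambda:rect(C,mask(b,(0,120,60),(8,255,255),(265,195,340,230))|mask(b,(170,120,60),(180,255,255),(265,195,340,230)),50)).items():
        try: print(nm,f())
        except Exception as e: print(nm,"none")
    return C,b,S,a
E
python3 - <<'E'
from look import *
from plan import where
look("5"); where()
E
```

```text
handle [ 399.7 -343.7  106.6   12.8   87.5]
green [492.6 -81.1  86.7  43.5  -0. ]
yellow [473.5  90.7  99.1  48.1 -64.8]
redcap [499.9  35.1  26.   22.1  26.8]
blackcap [434.6 -91.9   0.    0.    0. ]
tubb [6.490e+02 1.657e+02 5.290e+01 5.270e+01 3.000e-01]
tuba [654.9 -97.5  56.3  55.5  63.6]
can [6.505e+02 2.250e+01 4.400e+01 3.500e+01 3.000e-01]
20.6 [ 399.7 -364.   243.4] z [-0. -0. -1.] yang -2.9 w 1.0 F [-0.5  0.6 -0.5] j [-0.96  0.35  1.45 -0.    1.34 -0.91]
```

View pics/t_5.png

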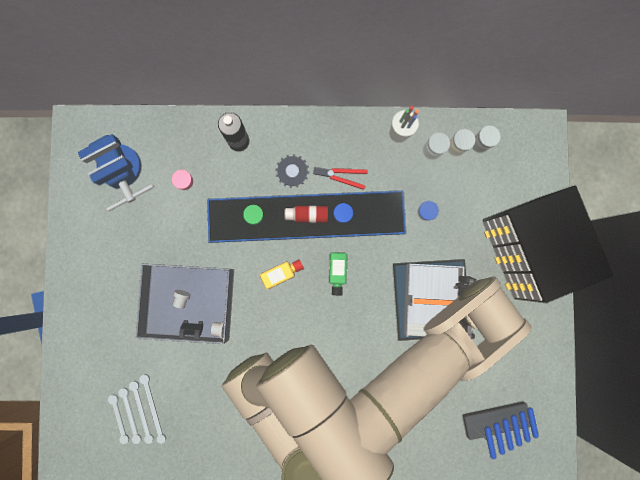

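All three parts are in the bin (180,298), (191,328), (217,331), and the tote is on its mat with handle at (432,301). The joint-5 limit mattered when tipping, so I fit a quick planar arm model to check the stand-up poses.

```bash
cat > kin.py <<'E'
import numpy as np
from scipy.optimize import least_squares,fsolve
D=[(136.35,506.8,244.9,.3133,1.8115,np.pi),(402.5,-364,149.2,.44,2.01,np.pi),(403.9,-361.2,121.5,.48,2.08,np.pi),(400,352.8,239.9,.34,1.82,np.pi),(401,-364.5,199.8,.39,1.90,np.pi),(424.5,125.3,264.3,.09,1.82,3.09),(393.4,346.1,307.9,-.09,2.05,2.06),(399.7,-364,243.4,.35,1.80,np.pi)]
def res(p):
    L1,L2,h,Lt=p; o=[]
    for x,y,z,a,b,c in D:
        o+=[L1*np.sin(a)+L2*np.sin(b)+Lt*np.sin(c)-np.sqrt(x*x+y*y-116**2), h+L1*np.cos(a)+L2*np.cos(b)+Lt*np.cos(c)-z]
    return o
s=least_squares(res,[400,400,150,250]); L1,L2,h,Lt=s.x
def ik(x,y,z,tilt):  # tilt deg outward from down, tool in the arm plane
    r=np.sqrt(x*x+y*y-116**2); c=np.pi-np.radians(tilt); r-=Lt*np.sin(c); z=z-h-Lt*np.cos(c)
    d=np.hypot(r,z); k=(L1**2+L2**2-d*d)/(2*L1*L2)
    if abs(k)>1: return None
    j3=np.pi-np.arccos(k); j2=np.arctan2(r,z)-np.arctan2(L2*np.sin(j3),L1+L2*np.cos(j3))
    return np.degrees(np.arctan2(y,x)-np.arcsin(116/np.hypot(x,y))).round(1),np.round([j2,j3,c-j2-j3],2)
E
python3 - <<'E'
from kin import *
from m import *
print(s.x.round(0),np.abs(s.fun).max().round(1))
for n,(x,y) in dict(Y=(630,243),C=(640,30),G=(650,-195)).items():
    for t in (65,55,45): print(n,t,ik(x,y,85,t),ik(x,y,200,t))
C=cal("top");print("green cap end/body",onz(C,[(337.5,295)],25).round(),onz(C,[(337.5,287),(339,253)],50).round())
b=cv2.imread("pics/t_5.png")[:,:,::-1].copy()
c=big(mask(b,(50,120,60),(75,255,255),(320,245,360,300))).reshape(-1,2); print(c.min(0),c.max(0))
for r in range(254,290,4): q=c[c[:,1]==r]; print(r,q[:,0].min() if len(q) else 0,q[:,0].max() if len(q) else 0,end=' ')
E
```

```text
[428. 388. 167. 236.] 6.6
Y 65 (np.float64(11.2), array([ 0.62,  1.97, -0.58])) (np.float64(11.2), array([ 0.4 ,  1.91, -0.3 ]))
Y 55 (np.float64(11.2), array([ 0.58,  1.9 , -0.3 ])) (np.float64(11.2), array([ 0.38,  1.82, -0.02]))
Y 45 (np.float64(11.2), array([ 0.56,  1.81, -0.01])) (np.float64(11.2), array([0.39, 1.71, 0.26]))
C 65 (np.float64(-7.7), array([ 0.58,  2.07, -0.64])) (np.float64(-7.7), array([ 0.33,  2.01, -0.34]))
C 55 (np.float64(-7.7), array([ 0.52,  2.  , -0.35])) (np.float64(-7.7), array([ 0.31,  1.92, -0.05]))
C 45 (np.float64(-7.7), array([ 0.5 ,  1.91, -0.06])) (np.float64(-7.7), array([0.32, 1.81, 0.22]))
G 65 (np.float64(-26.5), array([ 0.63,  1.96, -0.58])) (np.float64(-26.5), array([ 0.4,  1.9, -0.3]))
G 55 (np.float64(-26.5), array([ 0.58,  1.89, -0.29])) (np.float64(-26.5), array([ 0.39,  1.81, -0.02]))
G 45 (np.float64(-26.5), array([ 0.57,  1.8 , -0.01])) (np.float64(-26.5), array([0.4 , 1.7 , 0.26]))
green cap end/body [[414. -83.  25.]] [[438. -81.  50.]
 [536. -85.  50.]]
[330 253] [345 283]
254 331 345 258 331 345 262 330 345 266 330 345 270 330 345 274 330 345 278 330 345 282 330 345 286 0 0
```

```bash
cat > bot.py <<'E'
from plan import *
from kin import L1,L2,h as H0,Lt
def fullik(p,M):
    w=p-Lt*M[:,2]; r=np.hypot(w[0],w[1]); j1=np.arctan2(w[1],w[0])-np.arcsin(116/r)
    rr=np.sqrt(r*r-116**2); z=w[2]-H0; d=np.hypot(rr,z)
    j3=np.pi-np.arccos((L1**2+L2**2-d*d)/(2*L1*L2)); j2=np.arctan2(rr,z)-np.arctan2(L2*np.sin(j3),L1+L2*np.cos(j3))
    c=j2+j3; o=np.array([np.cos(j1),np.sin(j1),0]); l=np.array([-o[1],o[0],0]); zf=np.sin(c)*o+np.array([0,0,np.cos(c)])
    F=np.c_[l,np.cross(zf,l),zf]; j4,j5,j6=R.from_matrix(F.T@M).as_euler("ZXZ")
    if j4<-1.3: j4+=2*np.pi
    return np.array([j1,j2,j3,j4,j5,j6])
def pose(B,hd,e,al,flip=0,up=70,off=5,back=0):
    t,e,al=np.radians([hd,e,al]); h=np.array([np.cos(t),np.sin(t),0]); u=np.array([0,0,1.])
    zb=np.cos(e)*h+np.sin(e)*u; n=-np.sin(e)*h+np.cos(e)*u
    a=-np.sin(al)*zb-np.cos(al)*n; x=-(np.cos(al)*zb-np.sin(al)*n)*(-1 if flip else 1)
    return np.array(B,float)+up*zb+off*n+(5-back)*a, np.c_[x,np.cross(a,x),a]
LIM=np.array([[-2.94,2.94],[-.97,2.17],[.19,2.56],[-1.23,4.37],[.02,3.11],[-2.88,2.88]])
VM=np.array([2.39,2.39,3.01,3.14,3.14,3.14])*.7/8
def run(keys,g,ns,al,flip,ramp=1,st=None,show=1,**k): # keys: (B,hd,e,back) first= first target from the present pose
    p,M=st or cur(); out=[]; wp=[]
    pos0,M0=pose(*keys[0][:3],al,flip,back=keys[0][3],**k)
    def ease(n): return [.5*(1-np.cos(np.pi*(i+1)/n))/2+.5*(i+1)/n for i in range(n)]
    dv=R.from_matrix(M.T@M0).as_rotvec()
    if ns[0]: wp+=[(p+f*(pos0-p),M@R.from_rotvec(dv*f).as_matrix()) for f in ease(ns[0])]
    for A,Bk,n in zip(keys,keys[1:],ns[1:]):
        a=np.r_[A[0],A[1:]].astype(float); b=np.r_[Bk[0],Bk[1:]].astype(float)
        for f in ease(n):
            v=a+f*(b-a); wp.append(pose(v[:3],v[3],v[4],al,flip,back=v[5],**k))
    J=fullik(p,M); lo=J.copy(); hi=J.copy()
    for i,(tp,tM) in enumerate(wp):
        sh=np.round(M.T@(tp-p)/50,2)+0.; w=np.round(R.from_matrix(M.T@tM).as_rotvec()/.15,2)+0.
        if max(abs(sh).max(),abs(w).max())>1: print("TOO BIG row",i,sh,w)
        p=p+M@sh*50; M=M@R.from_rotvec(w*.15).as_matrix(); Jn=fullik(p,M)
        if (abs(Jn-J)>VM).any(): print("fast row",i,(Jn-J).round(2))
        if (Jn<LIM[:,0]).any() or (Jn>LIM[:,1]).any(): print("LIMIT row",i,Jn.round(2))
        J=Jn; lo=np.minimum(lo,J); hi=np.maximum(hi,J); out.append([g,*map(float,sh),*map(float,w)])
    print("lo",lo.round(2),"hi",hi.round(2),"end",J.round(2),p.round(0),len(out))
    if show:
        for i in range(0,len(out),8): print(json.dumps(out[i:i+8]).replace(".0,",",").replace(".0]","]"))
    return p,M
E
python3 - <<'E'
from bot import *
p,M=cur(); print(fullik(p,M).round(2),np.round(sense()["joints"],2))
G=(536,-84,25)
for al in(30,35):
  for fl in (0,1):
    print("== al",al,"flip",fl)
    st=run([(G,178,0,90),(G,178,0,0)],.75,[16,6],al,fl,show=0)
    run([(G,178,0,0),((530,-90,150),178,0,0),((600,-150,130),115,40,0),((652,-200,60),55,90,0),((652,-200,6),55,90,0)],0,[0,6,12,14,6],al,fl,st=st,show=0)
    Y=(453.9,132.2,25)
    st=run([(Y,-64.8,0,90),(Y,-64.8,0,0)],.75,[16,6],al,fl,show=0)
    run([(Y,-64.8,0,0),((454,140,150),-64.8,0,0),((550,200,150),10,40,0),((635,245,60),60,90,0),((635,245,6),60,90,0)],0,[0,6,16,14,6],al,fl,st=st,show=0)
E
```

```text
[-0.95  0.36  1.44 -0.    1.34 -0.9 ] [-0.96  0.35  1.45 -0.    1.34 -0.91]
== al 30 flip 0
lo [-0.95  0.07  1.44 -0.    0.25 -0.9 ] hi [-0.55  0.36  2.33  1.39  1.34  0.31] end [-0.55  0.36  2.27  1.39  0.25 -0.26] [469. -82.  26.] 22
lo [-0.78  0.07  1.11 -0.05  0.25 -0.26] hi [-0.37  0.9   2.27  1.39  1.58  2.61] end [-0.78  0.9   1.34  1.05  1.37  2.48] [ 652. -200.   73.] 38
lo [-0.95  0.35  1.44 -0.    1.16 -0.97] hi [-0.29  0.64  1.75  0.42  1.36 -0.9 ] end [-0.29  0.64  1.75  0.42  1.16 -0.97] [482.  71.  26.] 22
fast row 29 [-0.03  0.01  0.04  0.24 -0.02 -0.3 ]
fast row 30 [-0.03  0.02  0.03  0.23  0.03 -0.29]
LIMIT row 30 [ 0.03  0.46  1.73  1.02  0.58 -3.09]
fast row 31 [-0.03  0.03  0.02  0.17  0.06  6.05]
LIMIT row 31 [-0.01  0.49  1.75  1.2   0.64  2.95]
lo [-0.29  0.44  1.3  -0.01  0.55 -3.09] hi [0.15 0.71 1.75 1.52 1.44 2.95] end [-0.09  0.71  1.75  1.52  0.91  2.39] [635. 244.  73.] 42
== al 30 flip 1
LIMIT row 17 [-0.6   0.16  2.32  0.92  0.34 -2.96]
LIMIT row 18 [-0.58  0.22  2.31  1.04  0.31 -3.07]
fast row 19 [ 0.01  0.06 -0.01  0.14 -0.03  6.15]
LIMIT row 19 [-
[... 3273 characters left out ...]
0.56 -0.24  0.19] [ 0.4  -0.09  1.27]
TOO BIG row 6 [ 0.54 -0.34  0.21] [ 0.42 -0.11  1.32]
TOO BIG row 7 [ 0.47 -0.43  0.24] [ 0.42 -0.1   1.36]
TOO BIG row 8 [ 0.38 -0.51  0.26] [ 0.43 -0.11  1.36]
TOO BIG row 9 [ 0.27 -0.54  0.28] [ 0.42 -0.11  1.32]
TOO BIG row 10 [ 0.15 -0.54  0.29] [ 0.4  -0.1   1.26]
TOO BIG row 11 [ 0.06 -0.51  0.31] [ 0.37 -0.09  1.18]
TOO BIG row 12 [-0.03 -0.44  0.3 ] [ 0.33 -0.08  1.05]
lo [-0.95  0.36  1.44 -0.12  1.23 -0.9 ] hi [-0.31  0.67  1.72  0.46  1.58  2.17] end [-0.31  0.67  1.72  0.46  1.23  2.13] [482.  71.  26.] 22
lo [-0.31  0.46  1.23 -0.    0.61 -0.63] hi [0.16 0.69 1.72 1.41 1.52 2.26] end [-0.07  0.69  1.72  1.41  0.84 -0.63] [635. 244.  73.] 42
```

```bash
python3 - <<'E'
from bot import *
G=(536,-83.5,25)
st=run([(G,178,0,90),(G,178,0,0)],.9,[17,7],25,0)
run([(G,178,0,0),((530,-90,150),178,0,0),((600,-150,130),115,40,0),((652,-200,60),55,90,0),((652,-200,6),55,90,0)],0,[0,6,12,14,6],25,0,st=st,show=0)
E
```

```text
lo [-0.95  0.1   1.44 -0.    0.26 -0.9 ] hi [-0.52  0.36  2.25  0.86  1.34  0.61] end [-0.52  0.36  2.22  0.86  0.26  0.28] [468. -81.  25.] 24
[[0.9, 0.19, 0.01, 0.09, -0.08, 0.08, 0.34], [0.9, 0.24, 0, 0.12, -0.09, 0.09, 0.43], [0.9, 0.28, -0.02, 0.14, -0.11, 0.12, 0.51], [0.9, 0.32, -0.05, 0.17, -0.13, 0.13, 0.58], [0.9, 0.34, -0.09, 0.2, -0.15, 0.15, 0.65], [0.9, 0.35, -0.14, 0.21, -0.15, 0.15, 0.7], [0.9, 0.35, -0.18, 0.23, -0.17, 0.17, 0.74], [0.9, 0.33, -0.24, 0.24, -0.17, 0.17, 0.76]]
[[0.9, 0.3, -0.29, 0.25, -0.17, 0.17, 0.77], [0.9, 0.25, -0.31, 0.24, -0.16, 0.17, 0.76], [0.9, 0.21, -0.34, 0.23, -0.17, 0.17, 0.74], [0.9, 0.15, -0.35, 0.22, -0.15, 0.16, 0.7], [0.9, 0.1, -0.33, 0.19, -0.15, 0.14, 0.65], [0.9, 0.05, -0.32, 0.18, -0.13, 0.14, 0.58], [0.9, 0.02, -0.28, 0.14, -0.11, 0.11, 0.51], [0.9, 0, -0.24, 0.12, -0.09, 0.1, 0.43]]
[[0.9, -0.01, -0.19, 0.09, -0.08, 0.07, 0.34], [0.9, 0, 0, 0.17, 0, 0, 0], [0.9, 0, 0, 0.26, 0, 0, 0], [0.9, 0, 0, 0.3, 0, 0, 0], [0.9, 0, 0, 0.33, 0, 0, 0], [0.9, 0, 0, 0.31, 0, 0, 0], [0.9, 0, 0, 0.26, 0, 0, 0], [0.9, 0, 0, 0.17, 0, 0, 0]]
lo [-0.8   0.09  1.1  -0.02  0.26  0.28] hi [-0.38  0.93  2.22  1.12  1.63  2.57] end [-0.8   0.93  1.34  1.12  1.43  2.43] [ 652. -200.   74.] 38
```

Call:
arm_command(
  steps=[
    [[0.9,0.19,0.01,0.09,-0.08,0.08,0.34],[0.9,0.24,0,0.12,-0.09,0.09,0.43],[0.9,0.28,-0.02,0.14,-0.11,0.12,0.51],[0.9,0.32,-0.05,0.17,-0.13,0.13,0.58],[0.9,0.34,-0.09,0.2,-0.15,0.15,0.65],[0.9,0.35,-0.14,0.21,-0.15,0.15,0.7],[0.9,0.35,-0.18,0.23,-0.17,0.17,0.74],[0.9,0.33,-0.24,0.24,-0.17,0.17,0.76]],
  ],
)

```text
time_s: 21.55
eef_pos: [413.6, -232.0, 179.3]
ee_rot: [0.001, 0.914, 0.39, 0.109]
force: [0.1, -0.1, 0.7]
grip_width: 0.9
grip_force: 0.0
```

Call:
arm_command(
  steps=[
    [[0.9,0.3,-0.29,0.25,-0.17,0.17,0.77],[0.9,0.25,-0.31,0.24,-0.16,0.17,0.76],[0.9,0.21,-0.34,0.23,-0.17,0.17,0.74],[0.9,0.15,-0.35,0.22,-0.15,0.16,0.7],[0.9,0.1,-0.33,0.19,-0.15,0.14,0.65],[0.9,0.05,-0.32,0.18,-0.13,0.14,0.58],[0.9,0.02,-0.28,0.14,-0.11,0.11,0.51],[0.9,0,-0.24,0.12,-0.09,0.1,0.43]],
  ],
)

```text
time_s: 22.55
eef_pos: [428.6, -88.6, 110.5]
ee_rot: [0.003, 0.978, 0.008, 0.21]
force: [-0.4, -0.9, -0.3]
grip_width: 0.897
grip_force: 0.0
```

Call:
arm_command(
  steps=[
    [[0.9,0,-0.19,0.09,-0.08,0.07,0.34],[0.9,0,0,0,0,0,0]],
  ],
)

```text
time_s: 22.8
eef_pos: [430.3, -79.1, 106.4]
ee_rot: [0.003, 0.976, -0.016, 0.215]
force: [0.1, -0.8, -0.1]
grip_width: 0.9
grip_force: 0.0
```

```bash
python3 - <<'E'
from bot import *
from m import *
where()
G=(536,-83.5,25)
C,im=snap("wrist","w6")
print("green wrist",rect(C,mask(im,(50,120,50),(75,255,255)),50))
S=cal("top");b=capture("top");print("top green",rect(S,mask(b,(50,120,60),(75,255,255),(300,245,380,330)),50))
run([(G,178,0,90),(G,178,0,0)],.9,[2,6],25,0)
E
```

```text
22.8 [430.3 -79.1 106.4] z [ 0.42  -0.013 -0.907] yang -91.9 w 0.9 F [ 0.1 -0.8 -0.1] j [-0.58  0.15  2.21  0.52  0.46  0.59]
green wrist [490.1 -81.4  96.8  48.2  -1.8]
top green [ 4.882e+02 -8.110e+01  9.530e+01  4.350e+01  1.000e-01]
lo [-0.58  0.1   2.22  0.5   0.26  0.27] hi [-0.52  0.36  2.25  0.87  0.47  0.61] end [-0.52  0.36  2.22  0.87  0.26  0.27] [468. -81.  25.] 8
[[0.9, -0.01, 0, 0, 0, 0, 0], [0.9, 0, -0.01, 0, 0, 0.01, 0.01], [0.9, 0, 0, 0.21, 0, 0, 0], [0.9, 0, 0, 0.31, 0, 0, 0], [0.9, 0, 0, 0.38, 0, 0, 0], [0.9, 0, 0, 0.37, 0, 0, 0], [0.9, 0, 0, 0.32, 0, 0, 0], [0.9, 0, 0, 0.21, 0, 0, 0]]
```

View pics/w6.png

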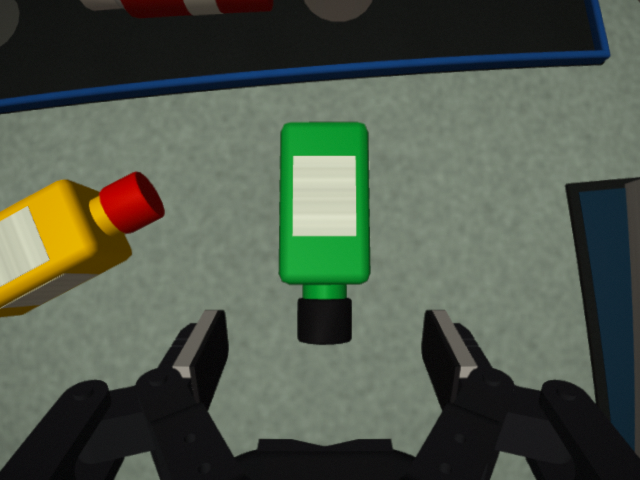

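Wrist view shows the green flask centred between the fingers with its cap (325,320) toward the gripper, matching the measurement. Descend and close.

Call:
arm_command(
  steps=[
    [[0.9,0,0,0,0,0,0],[0.9,0,0,0.21,0,0,0],[0.9,0,0,0.31,0,0,0],[0.9,0,0,0.38,0,0,0],[0.9,0,0,0.37,0,0,0],[0.9,0,0,0.32,0,0,0],[0.9,0,0,0.21,0,0,0],[0.9,0,0,0,0,0,0]],
  ],
)

```text
time_s: 23.9
eef_pos: [468.7, -81.4, 24.7]
ee_rot: [0.004, 0.976, -0.017, 0.215]
force: [-0.5, 0.4, -0.6]
grip_width: 0.896
grip_force: 0.0
```

Call:
arm_command(
  steps=[
    [[0,0,0,0,0,0,0],[0,0,0,0,0,0,0],[0,0,0,0,0,0,0],[0,0,0,0,0,0,0]],
  ],
  squeeze=50,
)

```text
time_s: 24.4
eef_pos: [469.0, -81.5, 26.1]
ee_rot: [0.004, 0.976, -0.017, 0.216]
force: [-4.0, 0.4, 5.4]
grip_width: 0.582
grip_force: 52.5
```

```bash
python3 - <<'E'
from bot import *
where()
p,M=cur(); G=np.array((536,-83.5,25)); q,N=pose(G,178,0,25); B=G+(p-q); print("B",B.round(1)) 
run([(G,178,0,0),((530,-90,150),178,0,0),((600,-150,130),115,40,0),((652,-200,60),55,90,0)],0,[1,6,12,14],25,0)
E
```

```text
24.4 [469.  -81.5  26.1] z [ 0.423 -0.015 -0.906] yang -92.0 w 0.58 F [-4.   0.4  5.4] j [-0.52  0.42  2.16  0.88  0.26  0.26]
B [536.8 -83.8  25.7]
lo [-0.8   0.09  1.1  -0.02  0.26  0.28] hi [-0.38  0.85  2.22  1.11  1.63  2.58] end [-0.8   0.85  1.33  1.11  1.47  2.52] [ 652. -200.  128.] 33
[[0, -0.02, -0.01, 0, 0, 0, 0], [0, 0.11, 0.02, -0.27, 0, 0, 0], [0, 0.17, 0.02, -0.4, 0, 0, 0], [0, 0.2, 0.03, -0.48, 0, 0, 0], [0, 0.19, 0.03, -0.48, 0, 0, 0], [0, 0.17, 0.02, -0.41, 0, 0, 0], [0, 0.11, 0.02, -0.27, 0, 0, 0], [0, 0.08, -0.02, 0.01, -0.15, -0.23, 0.34]]
[[0, 0.11, -0.03, 0.01, -0.18, -0.32, 0.45], [0, 0.15, -0.04, 0, -0.19, -0.37, 0.57], [0, 0.19, -0.06, 0.01, -0.18, -0.44, 0.66], [0, 0.21, -0.08, 0, -0.14, -0.47, 0.73], [0, 0.24, -0.1, -0.02, -0.1, -0.5, 0.78], [0, 0.24, -0.12, -0.03, -0.04, -0.49, 0.78], [0, 0.24, -0.13, -0.04, 0.02, -0.47, 0.74], [0, 0.22, -0.14, -0.05, 0.06, -0.44, 0.69]]
[[0, 0.19, -0.13, -0.06, 0.09, -0.38, 0.59], [0, 0.15, -0.11, -0.05, 0.1, -0.31, 0.47], [0, 0.11, -0.09, -0.04, 0.09, -0.23, 0.36], [0, 0.1, -0.07, -0.01, 0.08, -0.24, 0.28], [0, 0.12, -0.09, 0, 0.12, -0.32, 0.36], [0, 0.15, -0.1, -0.01, 0.16, -0.38, 0.43], [0, 0.17, -0.12, -0.02, 0.23, -0.44, 0.47], [0, 0.18, -0.14, -0.03, 0.28, -0.48, 0.51]]
[[0, 0.2, -0.14, -0.04, 0.34, -0.52, 0.52], [0, 0.2, -0.15, -0.05, 0.39, -0.53, 0.5], [0, 0.2, -0.15, -0.05, 0.43, -0.53, 0.48], [0, 0.19, -0.14, -0.06, 0.45, -0.51, 0.42], [0, 0.17, -0.13, -0.05, 0.45, -0.48, 0.37], [0, 0.15, -0.11, -0.05, 0.43, -0.44, 0.3], [0, 0.13, -0.1, -0.05, 0.39, -0.38, 0.24], [0, 0.1, -0.07, -0.03, 0.33, -0.32, 0.18]]
[[0, 0.08, -0.06, -0.03, 0.26, -0.24, 0.13]]
```

Call:
arm_command(
  steps=[
    [[0,0,0,0,0,0,0],[0,0.11,0.02,-0.27,0,0,0],[0,0.17,0.02,-0.4,0,0,0],[0,0.2,0.03,-0.48,0,0,0],[0,0.19,0.03,-0.48,0,0,0],[0,0.17,0.02,-0.41,0,0,0],[0,0.11,0.02,-0.27,0,0,0],[0,0.08,-0.02,0.01,-0.15,-0.23,0.34]],
  ],
)

```text
time_s: 25.4
eef_pos: [466.6, -87.7, 152.5]
ee_rot: [0.01, 0.979, -0.045, 0.199]
force: [-1.4, -0.8, -2.4]
grip_width: 0.576
grip_force: 52.3
```

Call:
arm_command(
  steps=[
    [[0,0.11,-0.03,0.01,-0.18,-0.32,0.45],[0,0.15,-0.04,0,-0.19,-0.37,0.57],[0,0.19,-0.06,0.01,-0.18,-0.44,0.66],[0,0.21,-0.08,0,-0.14,-0.47,0.73],[0,0.24,-0.1,-0.02,-0.1,-0.5,0.78],[0,0.24,-0.12,-0.03,-0.04,-0.49,0.78],[0,0.24,-0.13,-0.04,0.02,-0.47,0.74],[0,0.22,-0.14,-0.05,0.06,-0.44,0.69]],
  ],
)

```text
time_s: 26.4
eef_pos: [552.4, -93.0, 169.9]
ee_rot: [-0.028, 0.894, -0.443, -0.057]
force: [-0.4, -0.3, -1.7]
grip_width: 0.581
grip_force: 52.2
```

Call:
arm_command(
  steps=[
    [[0,0.19,-0.13,-0.06,0.09,-0.38,0.59],[0,0.15,-0.11,-0.05,0.1,-0.31,0.47],[0,0.11,-0.09,-0.04,0.09,-0.23,0.36],[0,0.1,-0.07,-0.01,0.08,-0.24,0.28],[0,0.12,-0.09,0,0.12,-0.32,0.36],[0,0.15,-0.1,-0.01,0.16,-0.38,0.43],[0,0.17,-0.12,-0.02,0.23,-0.44,0.47],[0,0.18,-0.14,-0.03,0.28,-0.48,0.51]],
  ],
)

```text
time_s: 27.4
eef_pos: [614.2, -129.1, 163.7]
ee_rot: [-0.18, 0.714, -0.647, -0.199]
force: [-0.3, -0.5, -1.0]
grip_width: 0.582
grip_force: 52.2
```

Call:
arm_command(
  steps=[
    [[0,0.2,-0.14,-0.04,0.34,-0.52,0.52],[0,0.2,-0.15,-0.05,0.39,-0.53,0.5],[0,0.2,-0.15,-0.05,0.43,-0.53,0.48],[0,0.19,-0.14,-0.06,0.45,-0.51,0.42],[0,0.17,-0.13,-0.05,0.45,-0.48,0.37],[0,0.15,-0.11,-0.05,0.43,-0.44,0.3],[0,0.13,-0.1,-0.05,0.39,-0.38,0.24],[0,0.1,-0.07,-0.03,0.33,-0.32,0.18]],
  ],
)

```text
time_s: 28.4
eef_pos: [651.5, -197.0, 130.1]
ee_rot: [0.458, -0.409, 0.748, 0.252]
force: [0.2, 0.3, -1.5]
grip_width: 0.577
grip_force: 52.3
```

```bash
python3 - <<'E'
from bot import *
where()
C,a=snap("scene","s7");C2,b=snap("top","t7")
run([((652,-200,30),55,90,0),((652,-200,9),55,90,0)],0,[5,4],25,0)
print(proj(C,[(652,-200,4),(652,-200,130)]).round())
cv2.imwrite("pics/c7.png",np.hstack([cv2.resize(a[200:400,200:400],(400,400)),cv2.resize(b[170:290,320:440],(400,400))])[:,:,::-1])
E
```

```text
28.4 [ 651.5 -197.   130.1] z [ 0.48   0.751 -0.454] yang 147.3 w 0.58 F [ 0.2  0.3 -1.5] j [-0.79  0.86  1.28  1.06  1.49  2.54]
lo [-0.8   0.85  1.3   1.06  1.43  2.44] hi [-0.79  0.92  1.34  1.12  1.48  2.54] end [-0.8   0.92  1.34  1.12  1.43  2.44] [ 651. -200.   77.] 9
[[0, 0.09, -0.01, 0.04, 0.04, -0.04, 0.01], [0, 0.13, -0.01, 0.05, 0.06, -0.05, 0.03], [0, 0.15, -0.01, 0.06, 0.07, -0.06, 0.02], [0, 0.13, -0.02, 0.05, 0.06, -0.06, 0.02], [0, 0.08, 0, 0.03, 0.03, -0.03, 0.02], [0, 0.08, 0, 0.04, 0, 0, 0], [0, 0.12, 0, 0.05, 0, 0, 0], [0, 0.11, 0, 0.06, 0, 0, 0]]
[[0, 0.08, 0, 0.03, 0, 0, 0]]
[[294. 349.]
 [293. 310.]]
```

View pics/c7.png

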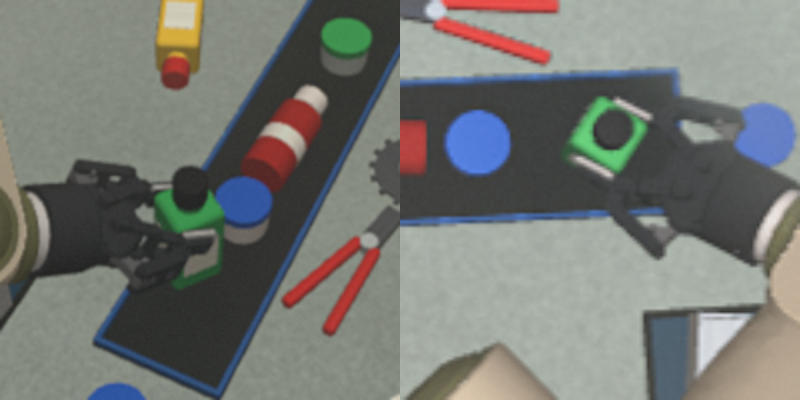

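The green flask is held upright over the lane, well clear of the blue-lidded tub. Lower.

Call:
arm_command(
  steps=[
    [[0,0.09,0,0.04,0.04,-0.04,0.01],[0,0.13,-0.01,0.05,0.06,-0.05,0.03],[0,0.15,-0.01,0.06,0.07,-0.06,0.02],[0,0.13,-0.02,0.05,0.06,-0.06,0.02],[0,0.08,0,0.03,0.03,-0.03,0.02],[0,0.08,0,0.04,0,0,0],[0,0.12,0,0.05,0,0,0],[0,0.11,0,0.06,0,0,0]],
  ],
)

```text
time_s: 29.5
eef_pos: [652.2, -199.5, 82.1]
ee_rot: [0.477, -0.391, 0.747, 0.248]
force: [-0.6, -0.4, -2.0]
grip_width: 0.577
grip_force: 52.3
```

Call:
arm_command(
  steps=[
    [[0,0.08,0,0.03,0,0,0],[0,0,0,0,0,0,0]],
  ],
)

```text
time_s: 29.75
eef_pos: [651.9, -199.7, 77.9]
ee_rot: [0.477, -0.391, 0.748, 0.248]
force: [-0.2, -0.4, -1.8]
grip_width: 0.583
grip_force: 52.3
```

Call:
arm_command(
  steps=[
    [[0,0.04,0,0.02,0,0,0],[0,0,0,0,0,0,0]],
  ],
)

```text
time_s: 30.0
eef_pos: [652.2, -199.9, 76.4]
ee_rot: [0.477, -0.391, 0.747, 0.247]
force: [0.1, -0.4, 0.7]
grip_width: 0.58
grip_force: 52.3
```

Call:
arm_command(
  steps=[
    [[0,0.04,0,0.02,0,0,0],[0,0,0,0,0,0,0]],
  ],
)

```text
time_s: 30.25
eef_pos: [652.3, -199.9, 76.3]
ee_rot: [0.478, -0.391, 0.746, 0.248]
force: [-5.6, -1.3, 13.1]
grip_width: 0.582
grip_force: 53.2
```

Call:
arm_command(
  steps=[
    [[0,-0.03,0,-0.01,0,0,0],[0.85,0,0,0,0,0,0],[0.85,0,0,0,0,0,0],[0.85,0,0,0,0,0,0],[0.85,0,0,-0.3,0,0,0],[0.85,0,0,-0.5,0,0,0],[0.85,0,0,-0.7,0,0,0],[0.85,0,0,-0.7,0,0,0]],
  ],
)

```text
time_s: 31.25
eef_pos: [593.7, -283.5, 123.1]
ee_rot: [0.477, -0.391, 0.748, 0.247]
force: [0.6, 0.4, -0.0]
grip_width: 0.846
grip_force: 0.0
```

```bash
python3 - <<'E'
from look import *
from bot import *
where(); C,b,S,a=look("8")
cv2.imwrite("pics/c8.png",np.hstack([cv2.resize(a[200:400,200:400],(400,400)),cv2.resize(b[170:290,220:440],(400,400))])[:,:,::-1])
Y=(453.9,132.2,25)
# free move: up & to home-like pose, then yellow
p,M=cur()
for al in (25,30):
    pm,Mm=pose(Y,-64.8,0,al,1,off=8,back=130)
    st=(p,M)
    print([fullik(p,M).round(2),fullik(pm,Mm).round(2)])
E
```

```text
31.2 [ 593.7 -283.5  123.1] z [ 0.52   0.742 -0.424] yang 145.1 w 0.85 F [ 0.6  0.4 -0. ] j [-0.96  0.88  1.28  1.02  1.59  2.46]
handle [ 401.1 -327.    72.9   11.1  -89.9]
green none
yellow [473.5  90.7  99.1  48.1 -64.8]
redcap [499.9  35.1  26.   22.1  26.8]
blackcap none
tubb [6.490e+02 1.657e+02 5.290e+01 5.270e+01 3.000e-01]
tuba [ 6.549e+02 -9.750e+01  5.610e+01  5.280e+01  1.000e-01]
can [6.505e+02 2.250e+01 4.400e+01 3.500e+01 3.000e-01]
[array([-0.95,  0.87,  1.3 ,  1.03,  1.58,  2.46]), array([-0.34,  0.49,  1.58,  0.31,  1.4 ,  2.26])]
[array([-0.95,  0.87,  1.3 ,  1.03,  1.58,  2.46]), array([-0.37,  0.54,  1.55,  0.35,  1.46,  2.22])]
```

View pics/c8.png

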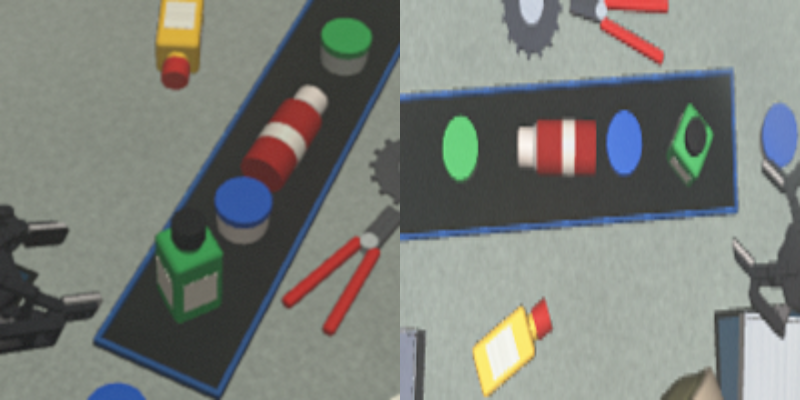

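Green stands upright in the lane and the tubs haven't moved. Next the yellow flask.

```bash
python3 - <<'E'
from bot import *
p,M=cur()
st=plan([((535,-275,240),M,6,.85)])
Y=(453.9,132.2,25)
run([(Y,-64.8,0,90)],.9,[18],30,1,st=st,off=8)
E
```

```text
[[0.85, -0.22, 0.12, -0.17, 0.0, 0.0, 0.0], [0.85, -0.33, 0.19, -0.25, 0.0, 0.0, 0.0], [0.85, -0.4, 0.22, -0.3, 0.0, 0.0, 0.0], [0.85, -0.39, 0.23, -0.3, 0.0, 0.0, 0.0], [0.85, -0.33, 0.18, -0.25, 0.0, 0.0, 0.0], [0.85, -0.22, 0.13, -0.16, 0.0, 0.0, 0.0]]
lo [-1.02  0.54  1.41  0.37  1.37  2.2 ] hi [-0.35  0.63  1.62  1.    1.7   2.54] end [-0.35  0.56  1.62  0.37  1.37  2.21] [502.  31. 107.] 18
[[0.9, 0.01, 0.13, 0.17, -0.17, 0.12, -0.15], [0.9, 0.01, 0.15, 0.21, -0.2, 0.14, -0.19], [0.9, 0, 0.18, 0.25, -0.25, 0.17, -0.22], [0.9, -0.01, 0.19, 0.3, -0.27, 0.19, -0.25], [0.9, -0.03, 0.19, 0.34, -0.31, 0.21, -0.28], [0.9, -0.05, 0.19, 0.38, -0.34, 0.23, -0.31], [0.9, -0.08, 0.18, 0.4, -0.35, 0.25, -0.32], [0.9, -0.11, 0.16, 0.43, -0.37, 0.25, -0.33]]
[[0.9, -0.14, 0.13, 0.43, -0.38, 0.26, -0.34], [0.9, -0.15, 0.11, 0.44, -0.37, 0.26, -0.34], [0.9, -0.18, 0.06, 0.43, -0.37, 0.26, -0.34], [0.9, -0.18, 0.03, 0.41, -0.36, 0.25, -0.32], [0.9, -0.19, 0, 0.38, -0.33, 0.23, -0.3], [0.9, -0.19, -0.02, 0.34, -0.31, 0.21, -0.29], [0.9, -0.18, -0.05, 0.31, -0.28, 0.19, -0.25], [0.9, -0.16, -0.05, 0.25, -0.24, 0.17, -0.22]]
[[0.9, -0.14, -0.06, 0.22, -0.21, 0.14, -0.19], [0.9, -0.12, -0.06, 0.16, -0.16, 0.12, -0.15]]
```

Call:
arm_command(
  steps=[
    [[0.85,-0.22,0.12,-0.17,0,0,0],[0.85,-0.33,0.19,-0.25,0,0,0],[0.85,-0.4,0.22,-0.3,0,0,0],[0.85,-0.39,0.23,-0.3,0,0,0],[0.85,-0.33,0.18,-0.25,0,0,0],[0.85,-0.22,0.13,-0.16,0,0,0]],
  ],
)

```text
time_s: 32.1
eef_pos: [536.4, -270.2, 239.0]
ee_rot: [0.477, -0.391, 0.747, 0.247]
force: [0.3, 0.1, 0.4]
grip_width: 0.85
grip_force: 0.0
```

Call:
arm_command(
  steps=[
    [[0.9,0.01,0.13,0.17,-0.17,0.12,-0.15],[0.9,0.01,0.15,0.21,-0.2,0.14,-0.19],[0.9,0,0.18,0.25,-0.25,0.17,-0.22],[0.9,-0.01,0.19,0.3,-0.27,0.19,-0.25],[0.9,-0.03,0.19,0.34,-0.31,0.21,-0.28],[0.9,-0.05,0.19,0.38,-0.34,0.23,-0.31],[0.9,-0.08,0.18,0.4,-0.35,0.25,-0.32],[0.9,-0.11,0.16,0.43,-0.37,0.25,-0.33]],
  ],
)

```text
time_s: 33.1
eef_pos: [521.7, -138.3, 180.1]
ee_rot: [0.345, -0.602, 0.676, 0.247]
force: [-0.7, 0.9, -0.2]
grip_width: 0.902
grip_force: 0.0
```

Call:
arm_command(
  steps=[
    [[0.9,-0.14,0.13,0.43,-0.38,0.26,-0.34],[0.9,-0.15,0.11,0.44,-0.37,0.26,-0.34],[0.9,-0.18,0.06,0.43,-0.37,0.26,-0.34],[0.9,-0.18,0.03,0.41,-0.36,0.25,-0.32],[0.9,-0.19,0,0.38,-0.33,0.23,-0.3],[0.9,-0.19,-0.02,0.34,-0.31,0.21,-0.29],[0.9,-0.18,-0.05,0.31,-0.28,0.19,-0.25],[0.9,-0.16,-0.05,0.25,-0.24,0.17,-0.22]],
  ],
)

```text
time_s: 34.1
eef_pos: [503.8, 14.4, 114.5]
ee_rot: [-0.165, 0.796, -0.537, -0.226]
force: [-0.1, 0.2, 0.3]
grip_width: 0.896
grip_force: 0.0
```

Call:
arm_command(
  steps=[
    [[0.9,-0.14,-0.06,0.22,-0.21,0.14,-0.19],[0.9,-0.12,-0.06,0.16,-0.16,0.12,-0.15],[0.9,0,0,0,0,0,0]],
  ],
)

```text
time_s: 34.48
eef_pos: [501.8, 35.6, 105.8]
ee_rot: [-0.139, 0.817, -0.514, -0.221]
force: [-0.7, -0.2, 0.9]
grip_width: 0.9
grip_force: 0.0
```

```bash
python3 - <<'E'
from bot import *
from m import *
where()
Y=(453.9,132.2,25)
C,im=snap("wrist","w9")
print("yellow wrist",rect(C,mask(im,(18,120,60),(32,255,255)),50))
S=cal("top");b=capture("top");print("top",rect(S,mask(b,(18,120,120),(32,255,255),(235,240,420,330)),50))
run([(Y,-64.8,0,90),(Y,-64.8,0,0)],.9,[2,6],30,1,off=8)
E
```

```text
34.5 [501.8  35.6 105.8] z [-0.218  0.454 -0.864] yang -154.4 w 0.9 F [-0.7 -0.2  0.9] j [-0.34  0.58  1.59  0.37  1.38  2.21]
yellow wrist [483.7  74.3 130.1  47.8 -64.4]
top [473.4  90.8  99.3  48.1 -64.8]
lo [-0.35  0.56  1.62  0.37  1.17  2.17] hi [-0.29  0.63  1.74  0.42  1.37  2.21] end [-0.29  0.63  1.74  0.42  1.17  2.17] [483.  71.  29.] 8
[[0.9, 0.03, 0.02, -0.02, 0.01, 0.01, 0.01], [0.9, 0.03, 0.02, -0.03, 0.01, 0.02, 0.02], [0.9, 0, 0, 0.21, 0, 0, 0], [0.9, 0, 0, 0.32, 0, 0, 0], [0.9, 0, 0, 0.37, 0, 0, 0], [0.9, 0, 0, 0.38, 0, 0, 0], [0.9, 0, 0, 0.31, 0, 0, 0], [0.9, 0, 0, 0.21, 0, 0, 0]]
```

View pics/w9.png

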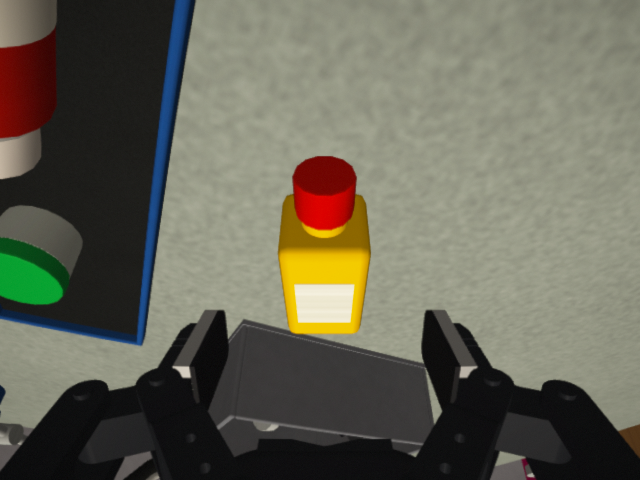

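The yellow flask is centred at (325,265), red cap nearest the camera; the alignment is good. Descend and close.

Call:
arm_command(
  steps=[
    [[0.9,0.03,0.02,-0.02,0.01,0.01,0.01],[0.9,0.03,0.02,-0.03,0.01,0.02,0.02],[0.9,0,0,0.21,0,0,0],[0.9,0,0,0.32,0,0,0],[0.9,0,0,0.37,0,0,0],[0.9,0,0,0.38,0,0,0],[0.9,0,0,0.31,0,0,0],[0.9,0,0,0.21,0,0,0]],
  ],
)

```text
time_s: 35.58
eef_pos: [482.1, 71.8, 27.7]
ee_rot: [-0.139, 0.815, -0.518, -0.219]
force: [0.1, -0.7, 0.1]
grip_width: 0.903
grip_force: 0.0
```

Call:
arm_command(
  steps=[
    [[0.9,0,0,0,0,0,0],[0,0,0,0,0,0,0],[0,0,0,0,0,0,0],[0,0,0,0,0,0,0],[0,0,0,0,0,0,0]],
  ],
)

```text
time_s: 36.2
eef_pos: [483.3, 70.8, 29.3]
ee_rot: [-0.139, 0.816, -0.518, -0.217]
force: [0.8, -3.2, 6.4]
grip_width: 0.579
grip_force: 52.2
```

```bash
python3 - <<'E'
from bot import *
where()
p,M=cur(); Y=np.array((453.9,132.2,25)); q,N=pose(Y,-64.8,0,30,1,off=8); print("d",(p-q).round(1)) 
run([(Y,-64.8,0,0),((454,140,150),-64.8,0,0),((550,200,150),10,40,0),((637,245,60),60,90,0),((637,245,30),60,90,0),((637,245,9),60,90,0)],0,[1,6,17,18,4,4],30,1,off=8)
E
```

```text
36.2 [483.3  70.8  29.3] z [-0.211  0.452 -0.867] yang -154.8 w 0.58 F [ 0.8 -3.2  6.4] j [-0.29  0.66  1.7   0.41  1.18  2.17]
d [ 0.7 -0.3  0.6]
lo [-0.29  0.43  1.3  -0.01  0.56 -0.74] hi [0.15 0.7  1.75 1.52 1.45 2.3 ] end [-0.1   0.7   1.75  1.52  0.91 -0.74] [635. 242.  76.] 50
[[0, 0, 0.01, 0.02, -0.01, -0.01, 0], [0, -0.16, -0.01, -0.25, 0, 0, 0], [0, -0.24, -0.01, -0.37, 0, 0, 0], [0, -0.29, -0.01, -0.43, 0, 0, 0], [0, -0.29, -0.02, -0.44, 0, 0, 0], [0, -0.24, -0.01, -0.36, 0, 0, 0], [0, -0.16, -0.01, -0.25, 0, 0, 0], [0, -0.02, -0.13, -0.02, -0.15, 0.16, -0.25]]
[[0, -0.03, -0.17, -0.03, -0.17, 0.19, -0.33], [0, -0.03, -0.2, -0.04, -0.19, 0.24, -0.39], [0, -0.03, -0.23, -0.04, -0.2, 0.26, -0.45], [0, -0.02, -0.25, -0.06, -0.2, 0.3, -0.52], [0, -0.02, -0.27, -0.06, -0.19, 0.32, -0.56], [0, 0.01, -0.28, -0.07, -0.17, 0.33, -0.61], [0, 0.01, -0.28, -0.07, -0.15, 0.35, -0.64], [0, 0.03, -0.27, -0.07, -0.12, 0.35, -0.64]]
[[0, 0.05, -0.26, -0.07, -0.08, 0.35, -0.65], [0, 0.06, -0.24, -0.07, -0.04, 0.34, -0.63], [0, 0.07, -0.21, -0.06, -0.01, 0.32, -0.59], [0, 0.07, -0.18, -0.05,
[... 497 characters left out ...]
0, 0.02, -0.03, 0.11, 0.2, 0.41, -0.35]]
[[0, 0, -0.03, 0.11, 0.23, 0.41, -0.34], [0, -0.01, 0, 0.12, 0.25, 0.42, -0.34], [0, -0.02, 0, 0.11, 0.26, 0.4, -0.31], [0, -0.03, 0.02, 0.11, 0.27, 0.39, -0.28], [0, -0.04, 0.03, 0.1, 0.27, 0.37, -0.25], [0, -0.05, 0.03, 0.1, 0.26, 0.34, -0.22], [0, -0.05, 0.04, 0.08, 0.25, 0.31, -0.19], [0, -0.05, 0.04, 0.07, 0.22, 0.27, -0.15]]
[[0, -0.05, 0.04, 0.05, 0.19, 0.23, -0.12], [0, -0.04, 0.03, 0.05, 0.16, 0.18, -0.09], [0, -0.11, 0, 0.06, 0, 0, 0], [0, -0.15, 0, 0.09, 0, 0, 0], [0, -0.16, 0, 0.09, 0, 0, 0], [0, -0.1, 0, 0.06, 0, 0, 0], [0, -0.07, 0, 0.04, 0, 0, 0], [0, -0.11, 0, 0.06, 0, 0, 0]]
[[0, -0.11, 0, 0.07, 0, 0, 0], [0, -0.08, 0, 0.04, 0, 0, 0]]
```

Call:
arm_command(
  steps=[
    [[0,0,0.01,0.02,0,0,0],[0,-0.16,-0.01,-0.25,0,0,0],[0,-0.24,-0.01,-0.37,0,0,0],[0,-0.29,-0.01,-0.43,0,0,0],[0,-0.29,-0.02,-0.44,0,0,0],[0,-0.24,-0.01,-0.36,0,0,0],[0,-0.16,-0.01,-0.25,0,0,0],[0,-0.02,-0.13,-0.02,-0.15,0.16,-0.25]],
  ],
)

```text
time_s: 37.2
eef_pos: [488.0, 82.4, 155.1]
ee_rot: [-0.127, 0.83, -0.501, -0.211]
force: [0.3, 1.5, -0.7]
grip_width: 0.579
grip_force: 52.0
```

Call:
arm_command(
  steps=[
    [[0,-0.03,-0.17,-0.03,-0.17,0.19,-0.33],[0,-0.03,-0.2,-0.04,-0.19,0.24,-0.39],[0,-0.03,-0.23,-0.04,-0.2,0.26,-0.45],[0,-0.02,-0.25,-0.06,-0.2,0.3,-0.52],[0,-0.02,-0.27,-0.06,-0.19,0.32,-0.56],[0,0.01,-0.28,-0.07,-0.17,0.33,-0.61],[0,0.01,-0.28,-0.07,-0.15,0.35,-0.64],[0,0.03,-0.27,-0.07,-0.12,0.35,-0.64]],
  ],
)

```text
time_s: 38.2
eef_pos: [561.1, 148.3, 176.7]
ee_rot: [-0.014, 0.975, -0.21, -0.072]
force: [0.2, 0.8, -1.0]
grip_width: 0.58
grip_force: 52.0
```

Call:
arm_command(
  steps=[
    [[0,0.05,-0.26,-0.07,-0.08,0.35,-0.65],[0,0.06,-0.24,-0.07,-0.04,0.34,-0.63],[0,0.07,-0.21,-0.06,-0.01,0.32,-0.59],[0,0.07,-0.18,-0.05,0.01,0.29,-0.56],[0,0.07,-0.16,-0.04,0.03,0.27,-0.49],[0,0.07,-0.13,-0.03,0.05,0.23,-0.44],[0,0.06,-0.1,-0.02,0.05,0.2,-0.36],[0,0.05,-0.07,-0.02,0.05,0.15,-0.29]],
  ],
)

```text
time_s: 39.2
eef_pos: [598.0, 210.1, 194.8]
ee_rot: [-0.007, 0.992, 0.089, 0.086]
force: [-0.5, -0.2, -1.0]
grip_width: 0.581
grip_force: 52.0
```

Call:
arm_command(
  steps=[
    [[0,0.02,-0.05,0.04,0.03,0.19,-0.18],[0,0.04,-0.05,0.04,0.05,0.22,-0.22],[0,0.03,-0.06,0.06,0.07,0.27,-0.26],[0,0.04,-0.05,0.07,0.09,0.31,-0.29],[0,0.03,-0.06,0.08,0.12,0.34,-0.32],[0,0.03,-0.06,0.08,0.14,0.37,-0.34],[0,0.02,-0.04,0.1,0.17,0.39,-0.36],[0,0.02,-0.03,0.11,0.2,0.41,-0.35]],
  ],
)

```text
time_s: 40.2
eef_pos: [611.5, 235.9, 171.0]
ee_rot: [-0.073, 0.926, 0.263, 0.261]
force: [0.0, -1.1, -1.3]
grip_width: 0.58
grip_force: 52.0
```

Call:
arm_command(
  steps=[
    [[0,0,-0.03,0.11,0.23,0.41,-0.34],[0,-0.01,0,0.12,0.25,0.42,-0.34],[0,-0.02,0,0.11,0.26,0.4,-0.31],[0,-0.03,0.02,0.11,0.27,0.39,-0.28],[0,-0.04,0.03,0.1,0.27,0.37,-0.25],[0,-0.05,0.03,0.1,0.26,0.34,-0.22],[0,-0.05,0.04,0.08,0.25,0.31,-0.19],[0,-0.05,0.04,0.07,0.22,0.27,-0.15]],
  ],
)

```text
time_s: 41.2
eef_pos: [630.4, 243.7, 132.1]
ee_rot: [-0.224, 0.775, 0.418, 0.416]
force: [0.4, -0.9, -2.1]
grip_width: 0.578
grip_force: 52.0
```

```bash
python3 - <<'E'
from bot import *
where()
C,a=snap("scene","s10");C2,b=snap("top","t10")
run([((637,245,60),60,90,0),((637,245,30),60,90,0),((637,245,9),60,90,0)],0,[3,4,4],30,1,off=8)
cv2.imwrite("pics/c10.png",np.hstack([cv2.resize(a[120:320,230:430],(400,400)),cv2.resize(b[150:290,180:320],(400,400))])[:,:,::-1])
E
```

```text
41.2 [630.4 243.7 132.1] z [ 0.458  0.696 -0.552] yang -33.3 w 0.58 F [ 0.4 -0.9 -2.1] j [-0.08  0.6   1.72  1.39  0.84 -0.52]
lo [-0.1   0.57  1.73  1.4   0.83 -0.74] hi [-0.07  0.7   1.75  1.52  0.92 -0.52] end [-0.1   0.7   1.74  1.52  0.91 -0.74] [635. 242.  76.] 11
[[0, -0.01, 0.03, 0.02, 0.1, 0.12, -0.06], [0, -0.02, 0.04, 0.03, 0.14, 0.18, -0.09], [0, -0.02, 0.02, 0.02, 0.1, 0.12, -0.07], [0, -0.1, 0, 0.06, 0, 0, 0], [0, -0.16, 0, 0.09, 0, 0, 0], [0, -0.15, 0, 0.09, 0, 0, 0], [0, -0.11, 0, 0.06, 0, 0, 0], [0, -0.07, 0, 0.04, 0, 0, 0]]
[[0, -0.11, 0, 0.06, 0, 0, 0], [0, -0.11, 0, 0.06, 0, 0, 0], [0, -0.07, 0, 0.05, 0, 0, 0]]
```

View pics/c10.png

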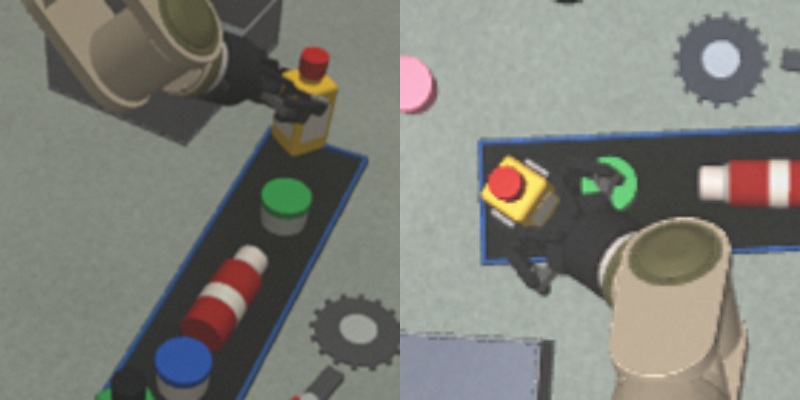

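Yellow is upright over the lane's left end, between the rim and the green-lidded tub. Lower.

Call:
arm_command(
  steps=[
    [[0,-0.01,0.03,0.02,0.1,0.12,-0.06],[0,-0.02,0.04,0.03,0.14,0.18,-0.09],[0,-0.02,0.02,0.02,0.1,0.12,-0.07],[0,-0.1,0,0.06,0,0,0],[0,-0.16,0,0.09,0,0,0],[0,-0.15,0,0.09,0,0,0],[0,-0.11,0,0.06,0,0,0],[0,-0.07,0,0.04,0,0,0]],
  ],
)

```text
time_s: 42.3
eef_pos: [635.3, 241.8, 94.9]
ee_rot: [-0.249, 0.75, 0.433, 0.434]
force: [0.5, 0.5, -0.7]
grip_width: 0.579
grip_force: 52.0
```

Call:
arm_command(
  steps=[
    [[0,-0.1,0,0.06,0,0,0],[0,-0.1,0,0.06,0,0,0],[0,-0.08,0,0.04,0,0,0],[0,0,0,0,0,0,0]],
  ],
)

```text
time_s: 42.8
eef_pos: [635.2, 241.7, 78.8]
ee_rot: [-0.249, 0.75, 0.433, 0.434]
force: [0.2, -0.5, -2.3]
grip_width: 0.582
grip_force: 52.0
```

Call:
arm_command(
  steps=[
    [[0,-0.03,0,0.02,0,0,0],[0,0,0,0,0,0,0]],
  ],
)

```text
time_s: 43.05
eef_pos: [635.6, 241.9, 78.1]
ee_rot: [-0.249, 0.749, 0.433, 0.435]
force: [-0.6, 0.7, 2.4]
grip_width: 0.582
grip_force: 52.3
```

Call:
arm_command(
  steps=[
    [[0,-0.03,0,0.02,0,0,0],[0,0,0,0,0,0,0]],
  ],
)

```text
time_s: 43.3
eef_pos: [636.0, 242.3, 78.0]
ee_rot: [-0.25, 0.748, 0.433, 0.436]
force: [-7.0, -2.5, 13.2]
grip_width: 0.581
grip_force: 53.5
```

Contact. Release and withdraw.

Call:
arm_command(
  steps=[
    [[0,0.03,0,-0.02,0,0,0],[0.85,0,0,0,0,0,0],[0.85,0,0,0,0,0,0],[0.85,0,0,0,0,0,0],[0.85,0,0,-0.3,0,0,0],[0.85,0,0,-0.5,0,0,0],[0.85,0,0,-0.7,0,0,0],[0.85,0,0,-0.8,0,0,0]],
  ],
)

```text
time_s: 44.3
eef_pos: [584.4, 154.5, 135.6]
ee_rot: [-0.249, 0.75, 0.433, 0.434]
force: [0.9, -0.1, 0.7]
grip_width: 0.845
grip_force: 0.0
```

Call:
arm_command(
  steps=[
    [[0.85,0,0,-0.8,0,0,0],[0.85,0.2,0,-0.8,0,0,0],[0.85,0,0,0,0,0,0]],
  ],
)

```text
time_s: 44.68
eef_pos: [553.2, 98.0, 185.3]
ee_rot: [-0.247, 0.75, 0.432, 0.435]
force: [-1.0, 0.2, 0.0]
grip_width: 0.854
grip_force: 0.0
```

```bash
python3 - <<'E'
from look import *
from bot import *
where(); C,b,S,a=look("11")
# can: white cap / red body extents along the lane
g=cv2.cvtColor(b,cv2.COLOR_RGB2HSV)
red=mask(b,(0,120,50),(8,255,255),(265,195,340,230))|mask(b,(170,120,50),(180,255,255),(265,195,340,230))
ys,xs=np.nonzero(red);print("red px",xs.min(),xs.max(),ys.min(),ys.max())
wh=mask(b,(0,0,120),(180,80,255),(270,195,330,230)); ys2,xs2=np.nonzero(wh); print("white",xs2.min(),xs2.max(),ys2.min(),ys2.max())
for u in (xs2.min(),xs.min(),xs.max()+1): print(u,onz(C,[(u,(ys.min()+ys.max()+1)/2)],33).round(1))
print("edges",onz(C,[(310,ys.min()),(310,ys.max()+1)],29).round(1))
cv2.imwrite("pics/c11.png",np.hstack([cv2.resize(a[120:320,230:430],(400,400)),cv2.resize(b[150:290,180:320],(400,400))])[:,:,::-1])
E
```

```text
44.7 [553.2  98.  185.3] z [ 0.439  0.747 -0.499] yang -30.2 w 0.85 F [-1.   0.2  0. ] j [-0.44  0.41  1.91  1.22  1.16 -0.66]
handle [ 398.6 -366.3  151.8   12.7   87.1]
green none
yellow none
redcap none
blackcap [519.3 -37.4  14.9   4.6 -78.5]
tubb [649.  165.7  53.   52.6   0.7]
tuba [ 6.549e+02 -9.750e+01  5.610e+01  5.280e+01  1.000e-01]
can [6.505e+02 2.250e+01 4.400e+01 3.500e+01 3.000e-01]
red px 296 327 206 221
white 270 315 195 229
270 [[650.5 116.9  33. ]]
296 [[650.9  40.3  33. ]]
328 [[651.5 -54.   33. ]]
edges [[675.5  -0.8  29. ]
 [627.9  -1.   29. ]]
```

View pics/c11.png

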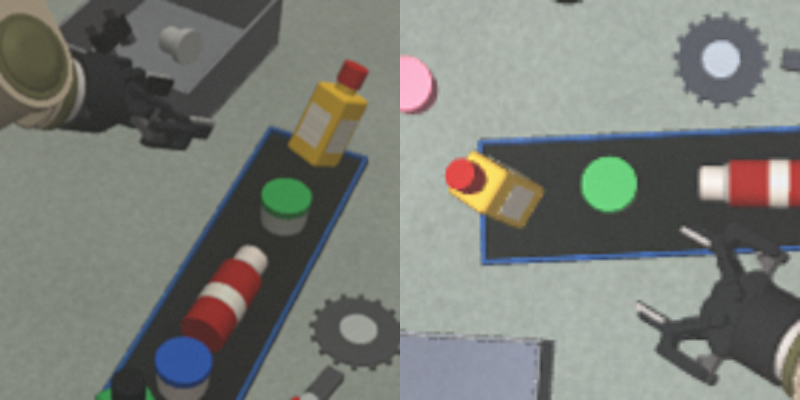

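The yellow flask is leaning after release — it may still be moving or have been knocked. Wait briefly and look again.

Call:
arm_command(
  steps=[
    [[0.85,0,0,0,0,0,0],[0.85,0,0,0,0,0,0],[0.85,0,0,0,0,0,0],[0.85,0,0,0,0,0,0]],
  ],
)

```text
time_s: 45.28
eef_pos: [553.0, 100.2, 183.2]
ee_rot: [-0.25, 0.75, 0.433, 0.434]
force: [-0.2, 0.6, -0.1]
grip_width: 0.849
grip_force: 0.0
```

```bash
python3 - <<'E'
from bot import *
C,a=snap("scene","s12");C2,b=snap("top","t12")
cv2.imwrite("pics/c12.png",np.hstack([cv2.resize(a[100:240,290:430],(400,400)),cv2.resize(b[180:260,180:260],(400,400))])[:,:,::-1])
E
```

```text
(no output)
```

View pics/c12.png

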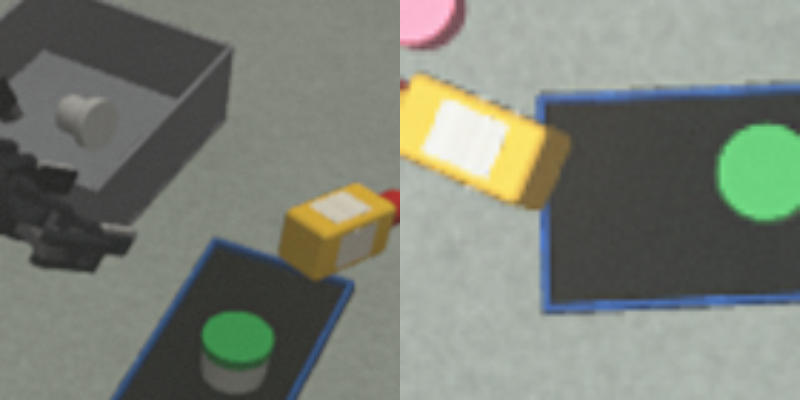

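It has fallen outward over the lane's left end rim. My picture budget is used up, so I'll measure numerically from here.

```bash
python3 - <<'E'
from m import *
from bot import *
C,b=snap("top","t13"); S,a=snap("scene","s13"); 
def comp(im,lo,hi,roi):
    m=mask(im,lo,hi,roi); n,l,st,ce=cv2.connectedComponentsWithStats(m); i=1+np.argmax(st[1:,4]); return l==i,ce[i],st[i]
rt=comp(b,(0,130,50),(9,255,255),(130,170,240,240)); rs=comp(a,(0,130,50),(9,255,255),(400,120,460,220))
print("cap top",rt[1:],"scene",rs[1:])
o1,d1=ray(C,[rt[1]]);o2,d2=ray(S,[rs[1]]); A=np.c_[d1[0],-d2[0]];t=np.linalg.lstsq(A,o2-o1,rcond=None)[0];P=(o1+d1[0]*t[0]+o2+d2[0]*t[1])/2
print("cap 3d",P.round(1),"gap",np.linalg.norm(o1+d1[0]*t[0]-o2-d2[0]*t[1]).round(1))
m=mask(b,(15,90,60),(35,255,255),(160,175,240,230)); c=big(m); r=cv2.minAreaRect(c); print("yel px rect",np.round(r[0],1),np.round(r[1],1),round(r[2],1)); bx=cv2.boxPoints(r)
print("box px",bx.round(1).tolist()); print("z55",onz(C,bx,55).round(0).tolist())
# bright top face vs dark base face
h=cv2.cvtColor(b,cv2.COLOR_RGB2HSV)[:,:,2]
mt=m.copy(); mt[h<165]=0; ct=big(mt); rr=cv2.minAreaRect(ct); print("bright face",onz(C,cv2.boxPoints(rr),58).round(0).tolist())
print("V along axis",[int(h[int(208-(214-u)*-0.0),u]) for u in range(180,220,3)])
ms=mask(a,(15,90,60),(35,255,255),(370,150,450,215)); cs=big(ms); print("scene box",cv2.boxPoints(cv2.minAreaRect(cs)).round(0).tolist())
p=cv2.approxPolyDP(cs,3,True).reshape(-1,2); print("scene poly",p.tolist()); q=cv2.approxPolyDP(c,2,True).reshape(-1,2); print("top poly",q.tolist())
E
```

```text
cap top (array([174.54794521, 199.23287671]), array([170, 195,  11,  11,  73], dtype=int32)) scene (array([428.92727273, 171.        ]), array([423, 167,  10,  11,  55], dtype=int32))
cap 3d [696.9 401.7  29.7] gap 7.5
yel px rect [194.3 207.9] [36.2 17.3] 22.2
box px [[174.3000030517578, 209.10000610351562], [180.8000030517578, 193.10000610351562], [214.39999389648438, 206.8000030517578], [207.8000030517578, 222.8000030517578]]
z55 [[661.0, 393.0, 55.0], [708.0, 375.0, 55.0], [668.0, 277.0, 55.0], [621.0, 295.0, 55.0]]
bright face [[662.0, 392.0, 58.0], [708.0, 374.0, 58.0], [672.0, 290.0, 58.0], [627.0, 309.0, 58.0]]
V along axis [251, 251, 244, 243, 242, 245, 243, 252, 251, 243, 121, 124, 71, 74]
scene box [[382.0, 176.0], [421.0, 159.0], [432.0, 184.0], [393.0, 201.0]]
scene poly [[427, 172], [415, 164], [390, 174], [388, 189], [402, 197], [408, 194], [408, 184], [414, 179], [422, 178], [422, 188]]
top poly [[178, 200], [178, 210], [207, 221], [213, 210], [212, 206], [185, 195]]
```

```bash
python3 - <<'E'
from bot import *
Y1=(648,296,38); L=(470,20,26)
for hd in (60,90,30):
  print("=== lay heading",hd)
  st=run([(Y1,67,-8,80),(Y1,67,-8,0)],.9,[12,5],0,1,up=45,off=3,show=0)
  st=run([(Y1,67,-8,0),((640,290,140),67,0,0),((L[0],L[1],130),hd,0,0),(L,hd,0,0)],0,[0,6,14,7],0,1,st=st,up=45,off=3,show=0)
  st=run([(L,hd,0,90)],.9,[6],0,1,st=st,up=45,off=3,show=0)
  st=run([(L,hd,0,90),(L,hd,0,0)],.9,[8,6],30,1,st=st,off=8,show=0)
  run([(L,hd,0,0),((500,20,150),hd,0,0),((560,200,150),60,45,0),((637,240,70),60,90,0),((637,240,9),60,90,0)],0,[0,6,14,14,7],30,1,st=st,off=8,show=0)
E
```

```text
=== lay heading 60
lo [-0.43  0.38  0.49 -0.1   0.89 -0.65] hi [0.36 1.12 1.94 1.23 1.63 0.76] end [ 0.35  1.12  0.68 -0.1   1.44  0.76] [665. 337.  30.] 17
lo [-0.12  0.36  0.68 -0.1   0.77  0.41] hi [ 0.35  1.12  1.85 -0.    1.44  0.76] end [-0.12  0.52  1.85 -0.    0.77  0.41] [493.  59.  24.] 27
lo [-0.12  0.38  1.77 -0.    0.77  0.41] hi [-0.12  0.52  1.85 -0.    0.98  0.41] end [-0.12  0.38  1.77 -0.    0.98  0.41] [493.  59. 114.] 6
lo [-0.12  0.38  1.37 -0.44  0.98  0.41] hi [ 0.17  0.73  1.77 -0.    1.44  0.87] end [ 0.11  0.73  1.55 -0.44  1.23  0.87] [504.  79.  30.] 14
lo [-0.11  0.47  1.32 -0.44  0.85 -0.74] hi [0.13 0.73 1.75 1.51 1.5  0.87] end [-0.11  0.7   1.75  1.51  0.92 -0.74] [635. 237.  77.] 41
=== lay heading 90
lo [-0.43  0.38  0.49 -0.1   0.89 -0.65] hi [0.36 1.12 1.94 1.23 1.63 0.76] end [ 0.35  1.12  0.68 -0.1   1.44  0.76] [665. 337.  30.] 17
lo [-0.11  0.32  0.68 -0.1   0.74 -0.11] hi [ 0.35  1.12  1.92 -0.    1.44  0.76] end [-0.11  0.48  1.92 -0.    0.74 -0.11] [470.  65.  24.] 27
lo [-0.11  0.34  1.84 -0.    0.74 -0.11] hi [-0.11  0.48  1.92 -0.    0.9
[... 365 characters left out ...]
ng 30
lo [-0.43  0.38  0.49 -0.1   0.89 -0.65] hi [0.36 1.12 1.94 1.23 1.63 0.76] end [ 0.35  1.12  0.68 -0.1   1.44  0.76] [665. 337.  30.] 17
lo [-0.15  0.4   0.68 -0.1   0.79  0.71] hi [0.35 1.12 1.8  0.   1.44 0.9 ] end [-0.15  0.55  1.8   0.    0.79  0.9 ] [509.  42.  24.] 27
lo [-0.15  0.41  1.73  0.    0.79  0.9 ] hi [-0.15  0.55  1.8   0.    1.    0.9 ] end [-0.15  0.41  1.73  0.    1.    0.9 ] [509.  42. 114.] 6
lo [-0.15  0.41  1.13 -0.26  1.    0.9 ] hi [0.03 0.82 1.73 0.   1.65 1.14] end [-0.01  0.82  1.36 -0.26  1.42  1.14] [529.  54.  30.] 14
lo [-0.11  0.47  1.14 -0.26  0.85 -0.75] hi [0.13 0.82 1.75 1.51 1.71 1.14] end [-0.11  0.7   1.75  1.51  0.92 -0.75] [635. 237.  76.] 41
```

```bash
python3 - <<'E'
from bot import *
Y1=(648,296,38)
run([(Y1,67,-8,80),(Y1,67,-8,0)],.9,[12,6],0,1,up=45,off=3)
E
```

```text
lo [-0.43  0.38  0.49 -0.1   0.89 -0.65] hi [0.36 1.12 1.94 1.23 1.63 0.76] end [ 0.35  1.12  0.68 -0.1   1.44  0.76] [665. 337.  30.] 18
[[0.9, 0.07, -0.02, 0.27, 0.02, -0.4, -0.04], [0.9, 0.12, -0.03, 0.36, 0.03, -0.52, -0.05], [0.9, 0.18, -0.03, 0.43, 0.03, -0.65, -0.06], [0.9, 0.25, -0.04, 0.46, 0.03, -0.74, -0.08], [0.9, 0.32, -0.03, 0.48, 0.05, -0.8, -0.08], [0.9, 0.4, -0.02, 0.45, 0.04, -0.84, -0.08], [0.9, 0.45, -0.02, 0.39, 0.04, -0.85, -0.08], [0.9, 0.48, 0, 0.33, 0.04, -0.8, -0.08]]
[[0.9, 0.47, 0, 0.24, 0.04, -0.74, -0.07], [0.9, 0.43, 0, 0.16, 0.03, -0.64, -0.07], [0.9, 0.37, 0.01, 0.1, 0.03, -0.53, -0.05], [0.9, 0.28, 0.01, 0.05, 0.02, -0.4, -0.04], [0.9, 0, 0, 0.19, 0, 0, 0], [0.9, 0, 0, 0.28, 0, 0, 0], [0.9, 0, 0, 0.33, 0, 0, 0], [0.9, 0, 0, 0.34, 0, 0, 0]]
[[0.9, 0, 0, 0.28, 0, 0, 0], [0.9, 0, 0, 0.18, 0, 0, 0]]
```

Call:
arm_command(
  steps=[
    [[0.9,0.07,-0.02,0.27,0.02,-0.4,-0.04],[0.9,0.12,-0.03,0.36,0.03,-0.52,-0.05],[0.9,0.18,-0.03,0.43,0.03,-0.65,-0.06],[0.9,0.25,-0.04,0.46,0.03,-0.74,-0.08],[0.9,0.32,-0.03,0.48,0.05,-0.8,-0.08],[0.9,0.4,-0.02,0.45,0.04,-0.84,-0.08],[0.9,0.45,-0.02,0.39,0.04,-0.85,-0.08],[0.9,0.48,0,0.33,0.04,-0.8,-0.08]],
  ],
)

```text
time_s: 46.48
eef_pos: [636.1, 275.7, 130.7]
ee_rot: [-0.047, 0.838, 0.535, 0.09]
force: [0.3, -0.1, -0.3]
grip_width: 0.901
grip_force: 0.0
```

Call:
arm_command(
  steps=[
    [[0.9,0.47,0,0.24,0.04,-0.74,-0.07],[0.9,0.43,0,0.16,0.03,-0.64,-0.07],[0.9,0.37,0.01,0.1,0.03,-0.53,-0.05],[0.9,0.28,0.01,0.05,0.02,-0.4,-0.04],[0.9,0,0,0,0,0,0]],
  ],
)

```text
time_s: 47.1
eef_pos: [669.2, 348.4, 107.0]
ee_rot: [0.038, 0.831, 0.552, -0.059]
force: [-0.8, -1.0, -0.4]
grip_width: 0.905
grip_force: 0.0
```

```bash
python3 - <<'E'
from bot import *
from m import *
where()
C,im=snap("wrist","w14")
m=mask(im,(15,120,60),(35,255,255)); c=big(m); print("px",cv2.minAreaRect(c)); print("w",rect(C,m,55))
q=cv2.approxPolyDP(c,6,True).reshape(-1,2); print("poly",q.tolist()); 
P=proj(C,[(648,296,38),(648+36,296+84.7,26)]); print("pred axis px",P.round())
r=mask(im,(0,130,50),(9,255,255)); cr=big(r); print("cap px",np.round(cv2.minAreaRect(cr)[0]), "pred", proj(C,[(648+42.6,296+100,23)]).round())
Y1=(648,296,38)
run([(Y1,67,-8,80),(Y1,67,-8,0)],.9,[2,6],0,1,up=45,off=3)
E
```

```text
47.1 [669.2 348.4 107. ] z [-0.057 -0.128 -0.99 ] yang -22.9 w 0.91 F [-0.8 -1.  -0.4] j [ 0.36  1.05  0.61 -0.1   1.58  0.76]
px ((329.5, 257.0), (188.0, 103.0), 90.0)
w [671.1 344.8 109.   50.6  66.7]
poly [[307, 163], [278, 194], [283, 340], [291, 348], [364, 351], [373, 341], [381, 196], [374, 175], [357, 171], [357, 163]]
pred axis px [[324. 330.]
 [325. 177.]]
cap px [332. 138.] pred [[325. 144.]]
lo [ 0.34  1.11  0.49 -0.1   1.43  0.75] hi [ 0.36  1.12  0.68 -0.1   1.63  0.77] end [ 0.34  1.12  0.68 -0.1   1.43  0.77] [665. 337.  30.] 8
[[0.9, 0, 0, -0.01, -0.01, 0, 0], [0.9, -0.01, 0.01, -0.01, 0, 0, 0.01], [0.9, 0, 0, 0.19, 0, 0, 0], [0.9, 0, 0, 0.28, 0, 0, 0], [0.9, 0, 0, 0.33, 0, 0, 0], [0.9, 0, 0, 0.33, 0, 0, 0], [0.9, 0, 0, 0.28, 0, 0, 0], [0.9, 0, 0, 0.19, 0, 0, 0]]
```

The wrist measurement agrees (heading 66.7°, within 3 mm laterally). Descend and grip.

Call:
arm_command(
  steps=[
    [[0.9,0,0.04,0,0,0,0],[0.9,0,0,0.19,0,0,0],[0.9,0,0,0.28,0,0,0],[0.9,0,0,0.33,0,0,0],[0.9,0,0,0.33,0,0,0],[0.9,0,0,0.26,0,0,0],[0.9,0,0,0.15,0,0,0],[0.9,0,0,0,0,0,0]],
  ],
)

```text
time_s: 48.15
eef_pos: [667.1, 336.5, 32.3]
ee_rot: [0.038, 0.832, 0.551, -0.059]
force: [0.5, 1.0, 0.4]
grip_width: 0.902
grip_force: 0.0
```

Call:
arm_command(
  steps=[
    [[0,0,0,0,0,0,0],[0,0,0,0,0,0,0],[0,0,0,0,0,0,0],[0,0,0,0,0,0,0]],
  ],
)

```text
time_s: 48.65
eef_pos: [667.7, 337.0, 33.8]
ee_rot: [0.038, 0.832, 0.551, -0.057]
force: [-0.3, 1.9, 5.5]
grip_width: 0.583
grip_force: 51.7
```

```bash
python3 - <<'E'
from bot import *
where()
Y1=(648,296,38); L=(470,20,28)
p,M=cur(); q,N=pose(Y1,67,-8,0,1,up=45,off=3); Y1=tuple(np.array(Y1)+p-q); print(np.round(Y1,1))
run([(Y1,67,-8,0),((640,290,140),67,0,0),((L[0],L[1],110),60,0,0),(L,60,0,0)],0,[0,6,13,5],0,1,up=45,off=3)
E
```

```text
48.6 [667.7 337.   33.8] z [-0.053 -0.127 -0.99 ] yang -23.0 w 0.58 F [-0.3  1.9  5.5] j [ 0.34  1.09  0.73 -0.1   1.42  0.77]
[650.4 296.2  42.1]
lo [-0.12  0.39  0.66 -0.1   0.77  0.41] hi [ 0.34  1.12  1.85 -0.    1.45  0.76] end [-0.12  0.52  1.85 -0.    0.77  0.41] [493.  59.  26.] 24
[[0, -0.05, -0.02, -0.24, 0.01, 0.1, 0], [0, -0.08, -0.02, -0.36, 0, 0.16, 0], [0, -0.08, -0.03, -0.42, 0, 0.2, 0], [0, -0.07, -0.03, -0.43, -0.01, 0.19, 0], [0, -0.04, -0.03, -0.37, 0, 0.16, 0], [0, -0.03, -0.01, -0.24, 0, 0.11, 0], [0, -0.29, -0.04, 0.03, 0, 0, 0.04], [0, -0.38, -0.06, 0.03, 0, 0, 0.05]]
[[0, -0.45, -0.06, 0.05, 0, 0, 0.06], [0, -0.53, -0.06, 0.05, 0, 0, 0.07], [0, -0.58, -0.07, 0.05, 0, 0, 0.07], [0, -0.62, -0.06, 0.06, 0, 0, 0.08], [0, -0.62, -0.05, 0.06, 0, 0, 0.08], [0, -0.62, -0.05, 0.06, 0, 0, 0.08], [0, -0.59, -0.04, 0.05, 0, 0, 0.08], [0, -0.53, -0.03, 0.05, 0, 0, 0.06]]
[[0, -0.46, -0.02, 0.05, 0, 0, 0.06], [0, -0.38, -0.01, 0.03, 0, 0, 0.05], [0, -0.29, -0.01, 0.03, 0, 0, 0.04], [0, 0, 0, 0.24, 0, 0, 0], [0, 0, 0, 0.37, 0, 0, 0], [0, 0, 0, 0.42, 0, 0, 0], [0, 0, 0, 0.37, 0, 0, 0], [0, 0, 0, 0.24, 0, 0, 0]]
```

Call:
arm_command(
  steps=[
    [[0,-0.05,-0.02,-0.24,0,0.1,0],[0,-0.08,-0.02,-0.36,0,0.16,0],[0,-0.08,-0.03,-0.42,0,0.2,0],[0,-0.07,-0.03,-0.43,0,0.19,0],[0,-0.04,-0.03,-0.37,0,0.16,0],[0,-0.03,-0.01,-0.24,0,0.11,0],[0,-0.29,-0.04,0.03,0,0,0.04],[0,-0.38,-0.06,0.03,0,0,0.05]],
  ],
)

```text
time_s: 49.65
eef_pos: [639.2, 301.9, 133.9]
ee_rot: [0.0, 0.837, 0.547, -0.001]
force: [0.9, 0.8, -1.0]
grip_width: 0.582
grip_force: 51.6
```

Call:
arm_command(
  steps=[
    [[0,-0.45,-0.06,0.05,0,0,0.06],[0,-0.53,-0.06,0.05,0,0,0.07],[0,-0.58,-0.07,0.05,0,0,0.07],[0,-0.62,-0.06,0.06,0,0,0.08],[0,-0.62,-0.05,0.06,0,0,0.08],[0,-0.62,-0.05,0.06,0,0,0.08],[0,-0.59,-0.04,0.05,0,0,0.08],[0,-0.53,-0.03,0.05,0,0,0.06]],
  ],
)

```text
time_s: 50.65
eef_pos: [520.6, 106.4, 113.1]
ee_rot: [0.0, 0.861, 0.509, -0.001]
force: [-0.6, -0.5, -1.5]
grip_width: 0.585
grip_force: 51.5
```

Call:
arm_command(
  steps=[
    [[0,-0.46,-0.02,0.05,0,0,0.06],[0,-0.38,-0.01,0.03,0,0,0.05],[0,-0.29,-0.01,0.03,0,0,0.04],[0,0,0,0.24,0,0,0],[0,0,0,0.37,0,0,0],[0,0,0,0.42,0,0,0],[0,0,0,0.3,0,0,0],[0,0,0,0.1,0,0,0]],
  ],
)

```text
time_s: 51.65
eef_pos: [491.7, 59.1, 35.1]
ee_rot: [-0.0, 0.866, 0.5, -0.002]
force: [-0.7, -0.1, -0.7]
grip_width: 0.586
grip_force: 51.5
```

Call:
arm_command(
  steps=[
    [[0,0,0,0.06,0,0,0],[0,0,0,0,0,0,0]],
  ],
)

```text
time_s: 51.9
eef_pos: [492.2, 58.8, 33.4]
ee_rot: [0.0, 0.866, 0.5, -0.001]
force: [-0.2, -0.0, -1.1]
grip_width: 0.587
grip_force: 51.5
```

Call:
arm_command(
  steps=[
    [[0,0,0,0.04,0,0,0],[0,0,0,0,0,0,0]],
  ],
)

```text
time_s: 52.15
eef_pos: [492.0, 58.8, 31.2]
ee_rot: [0.0, 0.866, 0.5, -0.001]
force: [0.2, -0.3, -0.3]
grip_width: 0.583
grip_force: 51.5
```

Call:
arm_command(
  steps=[
    [[0,0,0,0.04,0,0,0],[0,0,0,0,0,0,0]],
  ],
)

```text
time_s: 52.4
eef_pos: [491.9, 58.8, 29.0]
ee_rot: [0.0, 0.866, 0.5, -0.001]
force: [0.7, -0.3, -1.6]
grip_width: 0.589
grip_force: 51.5
```

Call:
arm_command(
  steps=[
    [[0,0,0,0.03,0,0,0],[0,0,0,0,0,0,0],[0.9,0,0,0,0,0,0],[0.9,0,0,0,0,0,0],[0.9,0,0,0,0,0,0],[0.9,0,0,-0.5,0,0,0],[0.9,0,0,-0.9,0,0,0],[0.9,0,0,-0.6,0,0,0]],
  ],
)

```text
time_s: 53.4
eef_pos: [492.5, 58.9, 129.5]
ee_rot: [0.001, 0.866, 0.5, -0.0]
force: [-0.0, -0.1, 0.4]
grip_width: 0.898
grip_force: 0.0
```

```bash
python3 - <<'E'
from bot import *
from m import *
where()
C,im=snap("wrist","w15")
y=mask(im,(15,120,60),(35,255,255)); w=rect(C,y,50); print("w",w)
c=big(y); print(cv2.approxPolyDP(c,6,True).reshape(-1,2).tolist())
r=big(mask(im,(0,130,50),(9,255,255),None)); print("cap",onz(C,[cv2.minAreaRect(r)[0]],30).round(1))
T,b=snap("top","t15"); print("top",rect(T,mask(b,(15,120,100),(35,255,255),(220,230,380,330)),50))
E
```

```text
53.4 [492.5  58.9 129.5] z [ 0.    -0.002 -1.   ] yang -30.0 w 0.9 F [-0.  -0.1  0.4] j [-0.12  0.38  1.74 -0.    1.03  0.41]
w [497.8  65.2  99.   48.5  59.6]
[[304, 155], [281, 181], [285, 312], [294, 320], [357, 320], [365, 308], [370, 181], [347, 155]]
cap [[656.5  19.5  30. ]]Traceback (most recent call last):
  File "<stdin>", line 8, in <module>
  File "m.py", line 10, in rect
    c=big(m).reshape(-1,2); P=onz(C,c,z)[:,:2].astype(np.float32)
      ~~~^^^
  File "m.py", line 8, in big
    return max(c,key=cv2.contourArea)
ValueError: max() iterable argument is empty
```

```bash
python3 - <<'E'
from bot import *
L=(472.5,21.5,25)
run([(L,59.8,0,90),(L,59.8,0,0)],.9,[7,7],30,1,off=8)
E
```

```text
lo [-0.12  0.36  1.36 -0.44  1.02  0.41] hi [ 0.17  0.74  1.75 -0.    1.45  0.87] end [ 0.11  0.74  1.54 -0.44  1.23  0.87] [506.  80.  28.] 14
[[0.9, 0.13, 0, 0.05, 0, -0.34, 0], [0.9, 0.2, 0, 0.05, 0.01, -0.49, 0], [0.9, 0.25, 0.01, 0.06, 0.01, -0.6, 0.01], [0.9, 0.27, 0, 0.03, 0, -0.64, 0], [0.9, 0.25, 0, 0, 0.01, -0.6, 0], [0.9, 0.21, 0, -0.01, 0, -0.49, 0], [0.9, 0.14, 0, -0.02, 0.01, -0.33, 0], [0.9, 0, 0, 0.17, 0, 0, 0]]
[[0.9, 0, 0, 0.25, 0, 0, 0], [0.9, 0, 0, 0.31, 0, 0, 0], [0.9, 0, 0, 0.33, 0, 0, 0], [0.9, 0, 0, 0.31, 0, 0, 0], [0.9, 0, 0, 0.25, 0, 0, 0], [0.9, 0, 0, 0.18, 0, 0, 0]]
```

Call:
arm_command(
  steps=[
    [[0.9,0.13,0,0.05,0,-0.34,0],[0.9,0.2,0,0.05,0.01,-0.49,0],[0.9,0.25,0.01,0.06,0.01,-0.6,0.01],[0.9,0.27,0,0.03,0,-0.64,0],[0.9,0.25,0,0,0.01,-0.6,0],[0.9,0.21,0,-0.01,0,-0.49,0],[0.9,0.14,0,-0.02,0.01,-0.33,0],[0.9,0,0,0.17,0,0,0]],
  ],
)

```text
time_s: 54.5
eef_pos: [525.0, 115.8, 94.4]
ee_rot: [0.127, 0.836, 0.483, -0.227]
force: [1.0, -0.5, 0.1]
grip_width: 0.901
grip_force: 0.0
```

Call:
arm_command(
  steps=[
    [[0.9,0,0,0.25,0,0,0],[0.9,0,0,0.31,0,0,0],[0.9,0,0,0.33,0,0,0],[0.9,0,0,0.31,0,0,0],[0.9,0,0,0.25,0,0,0],[0.9,0,0,0.16,0,0,0],[0.9,0,0,0,0,0,0]],
  ],
)

```text
time_s: 55.38
eef_pos: [504.4, 80.4, 26.0]
ee_rot: [0.127, 0.837, 0.482, -0.227]
force: [0.1, 0.0, -0.5]
grip_width: 0.902
grip_force: 0.0
```

Call:
arm_command(
  steps=[
    [[0,0,0,0,0,0,0],[0,0,0,0,0,0,0],[0,0,0,0,0,0,0],[0,0,0,0,0,0,0]],
  ],
)

```text
time_s: 55.88
eef_pos: [505.1, 80.9, 26.9]
ee_rot: [0.127, 0.837, 0.482, -0.226]
force: [1.3, 3.1, 4.4]
grip_width: 0.584
grip_force: 52.3
```

```bash
python3 - <<'E'
from bot import *
where()
L=(472.5,21.5,25); p,M=cur(); q,N=pose(L,59.8,0,30,1,off=8); print((p-q).round(1))
print(np.degrees(R.from_matrix(N.T@M).as_rotvec()).round(1))
run([(L,59.8,0,0),((500,20,150),60,0,0),((560,200,150),60,45,0),((637,238,70),60,90,0),((637,238,10),60,90,0)],0,[0,6,14,14,8],30,1,off=8)
E
```

```text
55.9 [505.1  80.9  26.9] z [-0.255 -0.431 -0.866] yang -30.2 w 0.58 F [1.3 3.1 4.4] j [ 0.12  0.76  1.5  -0.43  1.25  0.86]
[-1.4  1.1 -1.8]
[ 0.2 -0.1 -0.2]
lo [-0.11  0.47  1.32 -0.44  0.85 -0.74] hi [0.13 0.74 1.75 1.51 1.5  0.87] end [-0.11  0.7   1.75  1.51  0.92 -0.74] [635. 235.  77.] 42
[[0, -0.14, 0.09, -0.3, -0.03, 0.01, 0.02], [0, -0.18, 0.09, -0.4, 0, 0, -0.01], [0, -0.22, 0.1, -0.47, 0, 0, 0], [0, -0.21, 0.1, -0.48, 0, 0, -0.01], [0, -0.18, 0.08, -0.4, -0.01, 0, 0], [0, -0.12, 0.06, -0.27, 0, 0, 0], [0, 0.11, -0.03, -0.11, 0, 0.22, 0], [0, 0.14, -0.04, -0.15, 0, 0.28, 0]]
[[0, 0.18, -0.05, -0.16, 0, 0.34, 0], [0, 0.21, -0.06, -0.17, 0, 0.4, 0], [0, 0.24, -0.06, -0.18, 0, 0.43, 0], [0, 0.27, -0.07, -0.16, 0, 0.47, 0], [0, 0.27, -0.07, -0.15, 0, 0.47, 0], [0, 0.29, -0.07, -0.12, 0, 0.48, 0], [0, 0.27, -0.07, -0.1, 0, 0.47, 0], [0, 0.26, -0.06, -0.07, 0, 0.43, 0]]
[[0, 0.23, -0.06, -0.04, 0, 0.4, 0], [0, 0.2, -0.05, -0.03, 0, 0.34, 0], [0, 0.17, -0.04, -0.01, 0, 0.28, 0], [0, 0.13, -0.03, 0, 0, 0.22, 0], [0, 0.01, 0.04, 0.04, 0, 0.22, 0], [0, 0.02, 0.05, 0.06, 0, 0.29, 0], [0, 0.01, 0.06, 0.07, 0, 0.34, 0], [0, 0.01, 0.07, 0.09, 0, 0.39, 0]]
[[0, 0, 0.08, 0.1, 0, 0.44, 0], [0, -0.01, 0.09, 0.11, 0, 0.46, 0], [0, -0.03, 0.09, 0.11, 0, 0.48, 0], [0, -0.04, 0.08, 0.12, 0, 0.48, 0], [0, -0.06, 0.09, 0.11, 0, 0.46, 0], [0, -0.06, 0.08, 0.11, 0, 0.44, 0], [0, -0.07, 0.07, 0.09, 0, 0.39, 0], [0, -0.06, 0.06, 0.08, 0, 0.34, 0]]
[[0, -0.06, 0.05, 0.07, 0, 0.29, 0], [0, -0.05, 0.04, 0.05, 0, 0.22, 0], [0, -0.09, 0, 0.05, 0, 0, 0], [0, -0.12, 0, 0.07, 0, 0, 0], [0, -0.15, 0, 0.08, 0, 0, 0], [0, -0.16, 0, 0.1, 0, 0, 0], [0, -0.17, 0, 0.09, 0, 0, 0], [0, -0.15, 0, 0.09, 0, 0, 0]]
[[0, -0.12, 0, 0.07, 0, 0, 0], [0, -0.08, 0, 0.05, 0, 0, 0]]
```

Call:
arm_command(
  steps=[
    [[0,-0.14,0.09,-0.3,-0.03,0.01,0.02],[0,-0.18,0.09,-0.4,0,0,-0.01],[0,-0.22,0.1,-0.47,0,0,0],[0,-0.21,0.1,-0.48,0,0,-0.01],[0,-0.18,0.08,-0.4,-0.01,0,0],[0,-0.12,0.06,-0.27,0,0,0],[0,0.11,-0.03,-0.11,0,0.22,0],[0,0.14,-0.04,-0.15,0,0.28,0]],
  ],
)

```text
time_s: 56.88
eef_pos: [539.0, 95.6, 157.7]
ee_rot: [0.11, 0.844, 0.488, -0.192]
force: [0.9, -1.8, -2.2]
grip_width: 0.576
grip_force: 51.8
```

Call:
arm_command(
  steps=[
    [[0,0.18,-0.05,-0.16,0,0.34,0],[0,0.21,-0.06,-0.17,0,0.4,0],[0,0.24,-0.06,-0.18,0,0.43,0],[0,0.27,-0.07,-0.16,0,0.47,0],[0,0.27,-0.07,-0.15,0,0.47,0],[0,0.29,-0.07,-0.12,0,0.48,0],[0,0.27,-0.07,-0.1,0,0.47,0],[0,0.26,-0.06,-0.07,0,0.43,0]],
  ],
)

```text
time_s: 57.88
eef_pos: [572.3, 204.4, 190.3]
ee_rot: [-0.02, 0.865, 0.499, 0.033]
force: [-0.3, -0.0, -1.7]
grip_width: 0.582
grip_force: 51.8
```

Call:
arm_command(
  steps=[
    [[0,0.23,-0.06,-0.04,0,0.4,0],[0,0.2,-0.05,-0.03,0,0.34,0],[0,0.17,-0.04,-0.01,0,0.28,0],[0,0.13,-0.03,0,0,0.22,0],[0,0.01,0.04,0.04,0,0.22,0],[0,0.02,0.05,0.06,0,0.29,0],[0,0.01,0.06,0.07,0,0.34,0],[0,0.01,0.07,0.09,0,0.39,0]],
  ],
)

```text
time_s: 58.88
eef_pos: [595.5, 238.9, 187.9]
ee_rot: [-0.111, 0.845, 0.487, 0.193]
force: [0.8, 0.9, -0.7]
grip_width: 0.576
grip_force: 51.8
```

Call:
arm_command(
  steps=[
    [[0,0,0.08,0.1,0,0.44,0],[0,-0.01,0.09,0.11,0,0.46,0],[0,-0.03,0.09,0.11,0,0.48,0],[0,-0.04,0.08,0.12,0,0.48,0],[0,-0.06,0.09,0.11,0,0.46,0],[0,-0.06,0.08,0.11,0,0.44,0],[0,-0.07,0.07,0.09,0,0.39,0],[0,-0.06,0.06,0.08,0,0.34,0]],
  ],
)

```text
time_s: 59.88
eef_pos: [630.2, 234.5, 144.0]
ee_rot: [-0.233, 0.766, 0.441, 0.404]
force: [0.3, 1.0, -1.4]
grip_width: 0.58
grip_force: 51.9
```

Call:
arm_command(
  steps=[
    [[0,-0.06,0.05,0.07,0,0.29,0],[0,-0.05,0.04,0.05,0,0.22,0],[0,0,0,0,0,0,0]],
  ],
)

```text
time_s: 60.25
eef_pos: [634.8, 234.1, 135.8]
ee_rot: [-0.25, 0.751, 0.432, 0.432]
force: [-0.2, 1.0, -2.1]
grip_width: 0.579
grip_force: 51.9
```

```bash
cat > up.py <<'E'
from m import *
def tri(p1,p2,C,S):
    o1,d1=ray(C,[p1]);o2,d2=ray(S,[p2]); t=np.linalg.lstsq(np.c_[d1[0],-d2[0]],o2-o1,rcond=None)[0]
    a,b=o1+d1[0]*t[0],o2+d2[0]*t[1]; return ((a+b)/2).round(1),np.linalg.norm(a-b).round(1)
def cent(im,lo,hi,roi,lo2=None,hi2=None):
    m=mask(im,lo,hi,roi)
    if lo2: m|=mask(im,lo2,hi2,roi)
    n,l,st,ce=cv2.connectedComponentsWithStats(m); i=1+np.argmax(st[1:,4]); return ce[i],st[i].tolist()
E
python3 - <<'E'
from bot import *
from up import *
where()
C,b=snap("top","t16"); S,a=snap("scene","s16")
rt=cent(b,(0,130,50),(9,255,255),(190,180,265,250)); rs=cent(a,(0,130,50),(9,255,255),(330,90,400,200))
print("redcap",rt,rs,tri(rt[0],rs[0],C,S))
run([((637,238,70),60,90,0),((637,238,12),60,90,0)],0,[2,6],30,1,off=8)
E
```

```text
60.2 [634.8 234.1 135.8] z [ 0.433  0.749 -0.502] yang -30.1 w 0.58 F [-0.2  1.  -2.1] j [-0.12  0.63  1.7   1.41  0.94 -0.59]
redcap (array([220.75700935, 212.79439252]), [215, 207, 12, 13, 107]) (array([385.20103093, 151.42268041]), [379, 144, 14, 16, 194]) (array([635. , 235.2, 181.3]), np.float64(0.2))
lo [-0.11  0.6   1.73  1.41  0.92 -0.74] hi [-0.11  0.7   1.75  1.5   0.93 -0.59] end [-0.11  0.7   1.75  1.5   0.92 -0.74] [635. 235.  79.] 8
[[0, 0.01, 0, 0, 0, 0, 0], [0, 0.01, 0, 0, 0, 0.01, -0.01], [0, -0.12, 0, 0.07, 0, 0, 0], [0, -0.18, 0, 0.1, 0, 0, 0], [0, -0.21, 0, 0.12, 0, 0, 0], [0, -0.21, 0, 0.12, 0, 0, 0], [0, -0.17, 0, 0.1, 0, 0, 0], [0, -0.12, 0, 0.07, 0, 0, 0]]
```

Triangulated cap at (635,235,181) — directly above the intended base, so the flask hangs upright. Lower.

Call:
arm_command(
  steps=[
    [[0,-0.12,0,0.07,0,0,0],[0,-0.18,0,0.1,0,0,0],[0,-0.21,0,0.12,0,0,0],[0,-0.21,0,0.12,0,0,0],[0,-0.17,0,0.1,0,0,0],[0,-0.12,0,0.07,0,0,0],[0,0,0,0,0,0,0]],
  ],
)

```text
time_s: 61.22
eef_pos: [634.7, 234.6, 78.0]
ee_rot: [-0.25, 0.75, 0.433, 0.432]
force: [-0.2, -0.4, -1.5]
grip_width: 0.579
grip_force: 51.9
```

Call:
arm_command(
  steps=[
    [[0,-0.05,0,0.03,0,0,0],[0,0,0,0,0,0,0]],
  ],
)

```text
time_s: 61.48
eef_pos: [634.8, 234.6, 75.7]
ee_rot: [-0.25, 0.75, 0.433, 0.433]
force: [-0.5, 0.3, -0.7]
grip_width: 0.582
grip_force: 51.9
```

Call:
arm_command(
  steps=[
    [[0,-0.04,0,0.02,0,0,0],[0,0,0,0,0,0,0]],
  ],
)

```text
time_s: 61.72
eef_pos: [634.9, 234.4, 73.6]
ee_rot: [-0.25, 0.75, 0.433, 0.433]
force: [1.1, -0.8, -0.4]
grip_width: 0.579
grip_force: 51.9
```

Call:
arm_command(
  steps=[
    [[0,-0.03,0,0.02,0,0,0],[0,0,0,0,0,0,0]],
  ],
)

```text
time_s: 61.98
eef_pos: [635.3, 234.8, 73.6]
ee_rot: [-0.251, 0.749, 0.433, 0.434]
force: [-4.5, -3.1, 11.6]
grip_width: 0.583
grip_force: 53.3
```

Call:
arm_command(
  steps=[
    [[0,-0.03,0,0.02,0,0,0],[0,0,0,0,0,0,0]],
  ],
)

```text
time_s: 62.22
eef_pos: [635.8, 235.1, 73.6]
ee_rot: [-0.251, 0.748, 0.433, 0.435]
force: [-8.3, -6.1, 23.0]
grip_width: 0.583
grip_force: 54.3
```

Call:
arm_command(
  steps=[
    [[0,0.05,0,-0.03,0,0,0],[0,0,0,0,0,0,0],[0.8,0,0,0,0,0,0],[0.8,0,0,0,0,0,0],[0.8,0,0,0,0,0,0],[0.8,0,0,-0.2,0,0,0],[0.8,0,0,-0.3,0,0,0],[0.8,0,0,-0.4,0,0,0]],
  ],
)

```text
time_s: 63.22
eef_pos: [614.8, 199.9, 95.9]
ee_rot: [-0.25, 0.75, 0.433, 0.433]
force: [-0.4, -1.0, 0.7]
grip_width: 0.797
grip_force: 0.0
```

```bash
cat >> up.py <<'E'
def yel():
    C,b=snap("top","ty"); S,a=snap("scene","sy")
    rt=cent(b,(0,130,50),(9,255,255),(190,180,265,250)); rs=cent(a,(0,130,50),(9,255,255),(330,90,430,200))
    print("redcap",tri(rt[0],rs[0],C,S),rt[1],rs[1])
E
python3 - <<'E'
from bot import *
from up import *
where(); yel()
E
```

```text
63.2 [614.8 199.9  95.9] z [ 0.433  0.75  -0.501] yang -30.0 w 0.8 F [-0.4 -1.   0.7] j [-0.19  0.67  1.78  1.44  0.97 -0.74]
redcap (array([635.5, 235.2, 119.2]), np.float64(0.0)) [220, 210, 11, 12, 95] [376, 166, 14, 16, 183]
```

Call:
arm_command(
  steps=[
    [[0.8,0,0,-0.5,0,0,0],[0.8,0,0,-0.7,0,0,0],[0.8,0,0,-0.7,0,0,0],[0.8,0.2,0,-0.7,0,0,0],[0.8,0,0,0,0,0,0]],
  ],
)

```text
time_s: 63.95
eef_pos: [562.0, 106.3, 170.5]
ee_rot: [-0.248, 0.75, 0.432, 0.434]
force: [0.3, 1.0, -0.5]
grip_width: 0.801
grip_force: 0.0
```

```bash
python3 - <<'E'
from bot import *
from up import *
where(); yel()
E
```

```text
64.0 [562.  106.3 170.5] z [ 0.436  0.748 -0.5  ] yang -30.2 w 0.8 F [ 0.3  1.  -0.5] j [-0.42  0.45  1.89  1.25  1.14 -0.67]
redcap (array([635.8, 235.1, 119.5]), np.float64(0.2)) [220, 210, 11, 12, 92] [376, 166, 14, 16, 177]
```

Yellow now stands (cap at 635,235,119, steady after withdrawal). Now the can.

```bash
python3 - <<'E'
from bot import *
K=(653.3,-54,29)
st=run([(K,92,0,90)],.75,[14],30,1,up=66,off=2)
st=run([(K,92,0,90),(K,92,0,0)],.75,[0,6],30,1,up=66,off=2,st=st)
run([(K,92,0,0),((650,-20,120),92,0,0),((648,20,100),70,45,0),((648,30,60),60,90,0),((648,30,10),60,90,0)],0,[0,6,10,10,6],30,1,up=66,off=2,st=st,show=0)
E
```

```text
lo [-0.4   0.42  1.2  -0.56  0.97 -0.67] hi [0.09 0.79 1.93 1.25 1.23 0.26] end [ 0.09  0.79  1.2  -0.56  1.23  0.26] [650.  55. 104.] 14
[[0.75, -0.05, 0.09, 0.03, 0.04, -0.43, -0.17], [0.75, -0.06, 0.11, 0.03, 0.06, -0.55, -0.21], [0.75, -0.07, 0.13, 0.05, 0.07, -0.66, -0.27], [0.75, -0.09, 0.15, 0.06, 0.08, -0.77, -0.3], [0.75, -0.1, 0.16, 0.08, 0.09, -0.85, -0.33], [0.75, -0.09, 0.16, 0.09, 0.09, -0.9, -0.35], [0.75, -0.1, 0.17, 0.11, 0.1, -0.92, -0.37], [0.75, -0.09, 0.16, 0.12, 0.1, -0.93, -0.36]]
[[0.75, -0.08, 0.16, 0.12, 0.09, -0.9, -0.36], [0.75, -0.06, 0.15, 0.13, 0.09, -0.85, -0.33], [0.75, -0.05, 0.13, 0.11, 0.08, -0.76, -0.3], [0.75, -0.04, 0.11, 0.11, 0.07, -0.67, -0.26], [0.75, -0.03, 0.09, 0.09, 0.06, -0.55, -0.22], [0.75, -0.01, 0.08, 0.07, 0.04, -0.43, -0.17]]
lo [ 0.02  0.79  1.2  -0.61  1.06  0.26] hi [ 0.09  0.86  1.29 -0.56  1.23  0.31] end [ 0.02  0.86  1.29 -0.61  1.06  0.31] [651.  10.  27.] 6
[[0.75, 0, -0.01, 0.21, 0, 0, 0], [0.75, 0, 0, 0.31, 0, 0, 0], [0.75, 0, 0, 0.38, 0, 0, 0], [0.75, 0, 0, 0.37, 0, 0, 0], [0.75, 0, 0, 0.32, 0, 0, 0], [0.75, 0, 0, 0.21, 0, 0, 0]]
lo [-0.47  0.63  1.13 -0.61  1.06 -0.75] hi [0.07 0.86 1.65 1.24 1.28 0.31] end [-0.47  0.76  1.65  1.24  1.15 -0.75] [649.  32.  73.] 32
```

Call:
arm_command(
  steps=[
    [[0.75,-0.05,0.09,0.03,0.04,-0.43,-0.17],[0.75,-0.06,0.11,0.03,0.06,-0.55,-0.21],[0.75,-0.07,0.13,0.05,0.07,-0.66,-0.27],[0.75,-0.09,0.15,0.06,0.08,-0.77,-0.3],[0.75,-0.1,0.16,0.08,0.09,-0.85,-0.33],[0.75,-0.09,0.16,0.09,0.09,-0.9,-0.35],[0.75,-0.1,0.17,0.11,0.1,-0.92,-0.37],[0.75,-0.09,0.16,0.12,0.1,-0.93,-0.36]],
  ],
)

```text
time_s: 65.05
eef_pos: [613.5, 77.0, 129.8]
ee_rot: [0.007, 0.765, 0.639, 0.078]
force: [-1.1, -0.9, -1.1]
grip_width: 0.755
grip_force: 0.0
```

Call:
arm_command(
  steps=[
    [[0.75,-0.08,0.16,0.12,0.09,-0.9,-0.36],[0.75,-0.06,0.15,0.13,0.09,-0.85,-0.33],[0.75,-0.05,0.13,0.11,0.08,-0.76,-0.3],[0.75,-0.04,0.11,0.11,0.07,-0.67,-0.26],[0.75,-0.03,0.09,0.09,0.06,-0.55,-0.22],[0.75,-0.01,0.08,0.07,0.04,-0.43,-0.17],[0.75,0,0,0,0,0,0]],
  ],
)

```text
time_s: 65.92
eef_pos: [649.2, 56.2, 102.2]
ee_rot: [0.185, 0.669, 0.696, -0.18]
force: [-0.4, -0.4, -0.3]
grip_width: 0.75
grip_force: 0.0
```

```bash
python3 - <<'E'
from bot import *
from up import *
where()
C,im=snap("wrist","w17")
red=mask(im,(0,120,40),(8,255,255))|mask(im,(170,120,40),(180,255,255))
ys,xs=np.nonzero(red); print("px",xs.min(),xs.max(),ys.min(),ys.max())
cs=sorted(cv2.findContours(red,0,1)[0],key=cv2.contourArea)[-3:]
for c in cs:
    r=cv2.minAreaRect(c); P=onz(C,c.reshape(-1,2),33)[:,:2].astype(np.float32); print(cv2.contourArea(c),np.round(r[0]),np.round(r[1]),np.round(cv2.minAreaRect(P),1).tolist() if 0 else cv2.minAreaRect(P))
print("pred axis px (base, 95)",proj(C,[(653.3,-54,29),(650,41,29)]).round())
K=(653.3,-54,29)
run([(K,92,0,90),(K,92,0,0)],.75,[2,6],30,1,up=66,off=2)
E
```

```text
65.9 [649.2  56.2 102.2] z [ 0.016 -0.499 -0.867] yang 2.2 w 0.75 F [-0.4 -0.4 -0.3] j [ 0.09  0.79  1.2  -0.56  1.24  0.26]
px 286 504 197 354
826.0 [479. 323.] [18. 68.] ((766.7869262695312, -66.90412902832031), (85.49507904052734, 17.091575622558594), 88.2833251953125)
1497.0 [325. 319.] [75. 44.] ((654.883544921875, -57.175086975097656), (65.54193878173828, 50.335533142089844), 88.44023895263672)
4196.5 [331. 250.] [95. 99.] ((655.1854248046875, 16.69527244567871), (90.89678955078125, 49.69608688354492), 89.97818756103516)
pred axis px (base, 95) [[323. 313.]
 [324. 222.]]
lo [ 0.02  0.79  1.2  -0.61  1.07  0.26] hi [ 0.09  0.87  1.29 -0.56  1.23  0.3 ] end [ 0.02  0.87  1.29 -0.61  1.07  0.3 ] [651.   9.  27.] 8
[[0.75, -0.02, 0, -0.01, 0, -0.01, 0.01], [0.75, -0.02, 0, 0, 0, 0, 0.01], [0.75, 0, 0, 0.21, 0, 0, 0], [0.75, 0, 0, 0.31, 0, 0, 0], [0.75, 0, 0, 0.38, 0, 0, 0], [0.75, 0, 0, 0.37, 0, 0, 0], [0.75, 0, 0, 0.32, 0, 0, 0], [0.75, 0, 0, 0.21, 0, 0, 0]]
```

Call:
arm_command(
  steps=[
    [[0.75,-0.03,0.05,0,0,0,0],[0.75,0,0,0.21,0,0,0],[0.75,0,0,0.31,0,0,0],[0.75,0,0,0.38,0,0,0],[0.75,0,0,0.37,0,0,0],[0.75,0,0,0.32,0,0,0],[0.75,0,0,0.19,0,0,0],[0.75,0,0,0,0,0,0]],
  ],
)

```text
time_s: 66.97
eef_pos: [653.7, 8.5, 27.7]
ee_rot: [0.186, 0.671, 0.695, -0.18]
force: [-0.2, -0.5, -0.2]
grip_width: 0.747
grip_force: 0.0
```

Call:
arm_command(
  steps=[
    [[0,0,0,0,0,0,0],[0,0,0,0,0,0,0],[0,0,0,0,0,0,0],[0,0,0,0,0,0,0]],
  ],
  squeeze=70,
)

```text
time_s: 67.47
eef_pos: [654.5, 9.2, 29.3]
ee_rot: [0.187, 0.67, 0.695, -0.179]
force: [-0.6, 1.7, 6.0]
grip_width: 0.564
grip_force: 71.9
```

```bash
python3 - <<'E'
from bot import *
where()
K=(653.3,-54,29); p,M=cur(); q,N=pose(K,92,0,30,1,up=66,off=2); print((p-q).round(1)); K=tuple(np.array(K)+p-q)
run([(K,92,0,0),((650,-20,120),92,0,0),((648,20,100),70,45,0),((648,30,60),60,90,0),((648,30,14),60,90,0)],0,[0,6,10,12,6],30,1,up=66,off=2)
E
```

```text
67.5 [654.5   9.2  29.3] z [ 0.02  -0.5   -0.866] yang 2.1 w 0.56 F [-0.6  1.7  6. ] j [ 0.02  0.87  1.26 -0.6   1.08  0.29]
[ 3.4 -0.2  2.7]
lo [-0.47  0.63  1.13 -0.61  1.07 -0.74] hi [0.07 0.87 1.65 1.24 1.29 0.3 ] end [-0.46  0.75  1.65  1.24  1.16 -0.74] [649.  32.  78.] 34
[[0, -0.03, -0.01, -0.22, 0.02, 0, 0], [0, -0.05, -0.02, -0.33, 0, 0, 0], [0, -0.06, -0.02, -0.39, 0, 0, 0], [0, -0.06, -0.03, -0.39, 0, 0, 0], [0, -0.05, -0.02, -0.33, 0, 0, 0], [0, -0.04, -0.01, -0.21, 0, 0, 0], [0, 0.03, 0.03, -0.06, 0.07, 0.33, 0.14], [0, 0.03, 0.04, -0.08, 0.1, 0.44, 0.2]]
[[0, 0.04, 0.04, -0.08, 0.09, 0.56, 0.25], [0, 0.04, 0.05, -0.09, 0.09, 0.62, 0.3], [0, 0.05, 0.04, -0.08, 0.06, 0.67, 0.32], [0, 0.04, 0.04, -0.07, 0.02, 0.66, 0.32], [0, 0.03, 0.02, -0.06, 0, 0.63, 0.31], [0, 0.02, 0.02, -0.04, -0.03, 0.55, 0.27], [0, 0.02, 0.01, -0.03, -0.04, 0.45, 0.21], [0, 0.01, 0, -0.02, -0.04, 0.33, 0.16]]
[[0, -0.03, 0.01, -0.01, -0.01, 0.26, 0.06], [0, -0.03, 0, 0, -0.03, 0.35, 0.07], [0, -0.05, 0.01, 0, -0.03, 0.42, 0.09], [0, -0.06, 0, -0.01, -0.05, 0.49, 0.09], [0, -0.08, 0, -0.01, -0.06, 0.54, 0.11], [0, -0.08, 0, -0.01, -0.07, 0.55, 0.1], [0, -0.09, 0, -0.01, -0.08, 0.56, 0.09], [0, -0.09, 0, -0.01, -0.08, 0.53, 0.09]]
[[0, -0.09, 0, -0.02, -0.09, 0.49, 0.07], [0, -0.08, -0.01, -0.02, -0.07, 0.43, 0.06], [0, -0.07, 0, -0.02, -0.07, 0.35, 0.04], [0, -0.06, -0.01, -0.01, -0.05, 0.26, 0.03], [0, -0.09, 0, 0.05, 0, 0, 0], [0, -0.14, 0, 0.08, 0, 0, 0], [0, -0.16, 0, 0.1, 0, 0, 0], [0, -0.17, 0, 0.09, 0, 0, 0]]
[[0, -0.14, 0, 0.08, 0, 0, 0], [0, -0.09, 0, 0.06, 0, 0, 0]]
```

Call:
arm_command(
  steps=[
    [[0,-0.03,-0.01,-0.22,0.02,0,0],[0,-0.05,-0.02,-0.33,0,0,0],[0,-0.06,-0.02,-0.39,0,0,0],[0,-0.06,-0.03,-0.39,0,0,0],[0,-0.05,-0.02,-0.33,0,0,0],[0,-0.04,-0.01,-0.21,0,0,0],[0,0.03,0.03,-0.06,0.07,0.33,0.14],[0,0.03,0.04,-0.08,0.1,0.44,0.2]],
  ],
)

```text
time_s: 68.47
eef_pos: [650.5, 49.3, 121.2]
ee_rot: [0.14, 0.7, 0.685, -0.145]
force: [-0.7, 0.4, -1.2]
grip_width: 0.562
grip_force: 71.6
```

Call:
arm_command(
  steps=[
    [[0,0.04,0.04,-0.08,0.09,0.56,0.25],[0,0.04,0.05,-0.09,0.09,0.62,0.3],[0,0.05,0.04,-0.08,0.06,0.67,0.32],[0,0.04,0.04,-0.07,0.02,0.66,0.32],[0,0.03,0.02,-0.06,0,0.63,0.31],[0,0.02,0.02,-0.04,-0.03,0.55,0.27],[0,0.02,0.01,-0.03,-0.04,0.45,0.21],[0,0.01,0,-0.02,-0.04,0.33,0.16]],
  ],
)

```text
time_s: 69.47
eef_pos: [663.4, 63.1, 142.1]
ee_rot: [-0.076, 0.813, 0.568, 0.107]
force: [-0.0, 0.3, -2.1]
grip_width: 0.563
grip_force: 71.7
```

Call:
arm_command(
  steps=[
    [[0,-0.03,0.01,-0.01,-0.01,0.26,0.06],[0,-0.03,0,0,-0.03,0.35,0.07],[0,-0.05,0.01,0,-0.03,0.42,0.09],[0,-0.06,0,-0.01,-0.05,0.49,0.09],[0,-0.08,0,-0.01,-0.06,0.54,0.11],[0,-0.08,0,-0.01,-0.07,0.55,0.1],[0,-0.09,0,-0.01,-0.08,0.56,0.09],[0,-0.09,0,-0.01,-0.08,0.53,0.09]],
  ],
)

```text
time_s: 70.47
eef_pos: [655.1, 41.4, 131.9]
ee_rot: [-0.208, 0.783, 0.478, 0.339]
force: [-0.0, -0.1, -1.5]
grip_width: 0.561
grip_force: 71.7
```

Call:
arm_command(
  steps=[
    [[0,-0.09,0,-0.02,-0.09,0.49,0.07],[0,-0.08,-0.01,-0.02,-0.07,0.43,0.06],[0,-0.07,0,-0.02,-0.07,0.35,0.04],[0,-0.06,-0.01,-0.01,-0.05,0.26,0.03],[0,0,0,0,0,0,0]],
  ],
)

```text
time_s: 71.1
eef_pos: [648.4, 31.4, 121.7]
ee_rot: [-0.25, 0.751, 0.432, 0.432]
force: [-0.2, 0.0, -2.4]
grip_width: 0.563
grip_force: 71.7
```

```bash
cat >> up.py <<'E'
def can():
    C,b=snap("top","tc"); S,a=snap("scene","sc"); r=[]
    # white cap: find component nearest the projected prediction
    from bot import cur
    for n,(im,Q) in dict(t=(b,C),s=(a,S)).items():
        u,v=proj(Q,[(649,31,r0)])[0].astype(int)
        m=mask(im,(0,0,135),(180,70,255),(u-16,v-16,u+16,v+16)); k,l,st,ce=cv2.connectedComponentsWithStats(m); i=1+np.argmax(st[1:,4]); r.append(ce[i]); print(n,(u,v),ce[i].round(1),st[i].tolist())
    print("white cap",tri(r[0],r[1],C,S))
r0=175
E
python3 - <<'E'
from bot import *
from up import *
where(); can(); yel()
run([((648,30,60),60,90,0),((648,30,12),60,90,0)],0,[2,6],30,1,up=66,off=2)
E
```

```text
71.1 [648.4  31.4 121.7] z [ 0.432  0.749 -0.502] yang -30.1 w 0.56 F [-0.2  0.  -2.4] j [-0.48  0.7   1.6   1.19  1.2  -0.64]
t (np.int64(298), np.int64(208)) [299.2 208.7] [291, 200, 20, 18, 215]
s (np.int64(350), np.int64(212)) [345.4 205.3] [334, 196, 26, 20, 394]
white cap (array([642.7,  26.7, 195.1]), np.float64(5.5))
redcap (array([635.6, 234.9, 119.7]), np.float64(0.1)) [220, 210, 11, 12, 94] [376, 166, 14, 16, 180]
lo [-0.47  0.67  1.63  1.2   1.16 -0.74] hi [-0.46  0.75  1.65  1.24  1.19 -0.65] end [-0.46  0.75  1.65  1.24  1.16 -0.74] [649.  32.  76.] 8
[[0, 0.01, 0, 0, 0, 0.01, 0], [0, 0.01, 0, 0, 0, 0, -0.01], [0, -0.1, 0, 0.05, 0, 0, 0], [0, -0.14, 0, 0.09, 0, 0, 0], [0, -0.18, 0, 0.1, 0, 0, 0], [0, -0.17, 0, 0.1, 0, 0, 0], [0, -0.15, 0, 0.08, 0, 0, 0], [0, -0.09, 0, 0.06, 0, 0, 0]]
```

Call:
arm_command(
  steps=[
    [[0,-0.1,0,0.05,0,0,0],[0,-0.14,0,0.09,0,0,0],[0,-0.18,0,0.1,0,0,0],[0,-0.17,0,0.1,0,0,0],[0,-0.15,0,0.08,0,0,0],[0,-0.05,0,0.03,0,0,0],[0,0,0,0,0,0,0]],
  ],
)

```text
time_s: 72.18
eef_pos: [648.6, 31.4, 76.7]
ee_rot: [-0.25, 0.751, 0.432, 0.432]
force: [1.0, -0.0, -1.3]
grip_width: 0.564
grip_force: 71.7
```

Call:
arm_command(
  steps=[
    [[0,-0.04,0,0.02,0,0,0],[0,0,0,0,0,0,0]],
  ],
)

```text
time_s: 72.42
eef_pos: [648.5, 31.3, 74.6]
ee_rot: [-0.25, 0.751, 0.432, 0.432]
force: [0.3, -0.3, -2.2]
grip_width: 0.567
grip_force: 71.7
```

Call:
arm_command(
  steps=[
    [[0,-0.03,0,0.02,0,0,0],[0,0,0,0,0,0,0]],
  ],
)

```text
time_s: 72.68
eef_pos: [648.5, 31.4, 72.7]
ee_rot: [-0.25, 0.751, 0.432, 0.432]
force: [-0.2, 1.0, -1.7]
grip_width: 0.565
grip_force: 71.7
```

Call:
arm_command(
  steps=[
    [[0,-0.03,0,0.02,0,0,0],[0,0,0,0,0,0,0]],
  ],
)

```text
time_s: 72.92
eef_pos: [648.5, 31.5, 70.8]
ee_rot: [-0.25, 0.751, 0.432, 0.432]
force: [0.6, 0.6, -2.8]
grip_width: 0.566
grip_force: 71.7
```

Call:
arm_command(
  steps=[
    [[0,-0.03,0,0.02,0,0,0],[0,0,0,0,0,0,0]],
  ],
)

```text
time_s: 73.18
eef_pos: [648.6, 31.6, 69.0]
ee_rot: [-0.25, 0.751, 0.432, 0.432]
force: [0.4, -0.4, -1.4]
grip_width: 0.562
grip_force: 71.7
```

Call:
arm_command(
  steps=[
    [[0,-0.03,0,0.02,0,0,0],[0,0,0,0,0,0,0]],
  ],
)

```text
time_s: 73.42
eef_pos: [648.6, 31.7, 67.2]
ee_rot: [-0.25, 0.751, 0.432, 0.432]
force: [0.6, -0.6, -1.9]
grip_width: 0.564
grip_force: 71.7
```

Call:
arm_command(
  steps=[
    [[0,-0.03,0,0.01,0,0,0],[0,0,0,0,0,0,0]],
  ],
)

```text
time_s: 73.68
eef_pos: [648.5, 31.4, 65.7]
ee_rot: [-0.25, 0.751, 0.432, 0.432]
force: [0.2, -0.5, -2.2]
grip_width: 0.567
grip_force: 71.7
```

Call:
arm_command(
  steps=[
    [[0,-0.03,0,0.01,0,0,0],[0,0,0,0,0,0,0]],
  ],
)

```text
time_s: 73.92
eef_pos: [648.3, 31.1, 64.1]
ee_rot: [-0.25, 0.751, 0.432, 0.432]
force: [0.2, -0.4, -1.0]
grip_width: 0.565
grip_force: 71.7
```

Call:
arm_command(
  steps=[
    [[0,-0.03,0,0.01,0,0,0],[0,0,0,0,0,0,0]],
  ],
)

```text
time_s: 74.18
eef_pos: [648.4, 31.1, 63.8]
ee_rot: [-0.25, 0.75, 0.433, 0.433]
force: [-2.8, 0.4, 5.7]
grip_width: 0.562
grip_force: 72.4
```

Call:
arm_command(
  steps=[
    [[0,-0.03,0,0.01,0,0,0],[0,0,0,0,0,0,0]],
  ],
)

```text
time_s: 74.42
eef_pos: [648.4, 31.2, 63.7]
ee_rot: [-0.251, 0.749, 0.433, 0.434]
force: [-6.4, 1.3, 14.7]
grip_width: 0.562
grip_force: 72.9
```

```bash
python3 - <<'E'
from bot import *
import up
up.r0=110
where(); up.can()
S=up.cal("scene"); a=cv2.imread("pics/sc.png")[:,:,::-1].copy()
u,v=proj(S,[(648,31,4)])[0].astype(int); print("pred base px",u,v)
m=up.mask(a,(0,120,40),(8,255,255),(u-30,v-70,u+30,v+15))|up.mask(a,(170,120,40),(180,255,255),(u-30,v-70,u+30,v+15))
ys,xs=np.nonzero(m); print("red rows",ys.min(),ys.max(),"cols at bottom",xs[ys>ys.max()-3].min(),xs[ys>ys.max()-3].max())
o=np.degrees(np.linspace(0,2*np.pi,40)); 
for z in (4,8,12):
    t=np.linspace(0,2*np.pi,60); P=proj(S,np.c_[648+25*np.cos(t),31+25*np.sin(t),np.full(60,z)]); print(z,"lowest row of base circle",P[:,1].max().round(1),"u range",P[:,0].min().round(),P[:,0].max().round())
E
```

```text
74.4 [648.4  31.2  63.7] z [ 0.433  0.752 -0.497] yang -30.0 w 0.56 F [-6.4  1.3 14.7] j [-0.48  0.8   1.61  1.24  1.16 -0.76]
t (np.int64(298), np.int64(211)) [299.7 211.5] [292, 203, 19, 17, 202]
s (np.int64(347), np.int64(235)) [348.7 228.8] [340, 223, 18, 13, 182]
white cap (array([648. ,  28.8, 129.9]), np.float64(4.3))
pred base px 344 268
red rows 234 275 cols at bottom 340 351
4 lowest row of base circle 277.3 u range 333.0 356.0
8 lowest row of base circle 276.2 u range 333.0 356.0
12 lowest row of base circle 275.0 u range 333.0 356.0
```

Contact on the floor, cap at (648,29,130) — upright. Release and withdraw.

Call:
arm_command(
  steps=[
    [[0,0.04,0,-0.02,0,0,0],[0,0,0,0,0,0,0],[0.8,0,0,0,0,0,0],[0.8,0,0,0,0,0,0],[0.8,0,0,0,0,0,0],[0.8,0,0,-0.2,0,0,0],[0.8,0,0,-0.3,0,0,0],[0.8,0,0,-0.5,0,0,0]],
  ],
)

```text
time_s: 75.53
eef_pos: [625.8, -7.5, 89.0]
ee_rot: [-0.25, 0.751, 0.432, 0.432]
force: [0.3, -0.5, -0.4]
grip_width: 0.8
grip_force: 0.0
```

Call:
arm_command(
  steps=[
    [[0.8,0,0,-0.7,0,0,0],[0.8,0,0,-0.8,0,0,0],[0.8,0,0,-0.8,0,0,0],[0.8,0.3,0,-0.8,0,0,0],[0.8,0.6,0,-0.5,0,0,0],[0.8,0.6,0,-0.5,0,0,0],[0.8,0,0,0,0,0,0],[0.8,0,0,0,0,0,0]],
  ],
)

```text
time_s: 76.53
eef_pos: [556.1, -128.1, 255.6]
ee_rot: [-0.25, 0.751, 0.432, 0.432]
force: [0.4, 0.5, -0.3]
grip_width: 0.803
grip_force: 0.0
```

```bash
cat > final.py <<'E'
from bot import *
import up; from look import look
def fin():
    where(); C,b,S,a=look("f"); up.r0=115
    up.can(); up.yel()
    r=[]
    for im,Q in((b,C),(a,S)):
        u,v=proj(Q,[(652,-200,115)])[0].astype(int); m=up.mask(im,(0,0,0),(180,255,55),(u-12,v-12,u+12,v+12))
        # flask a: black cap against green body; restrict to the neighbourhood
        g=up.mask(im,(45,100,40),(80,255,255),(u-30,v-30,u+30,v+50)); ys,xs=np.nonzero(g); print("green px bbox",xs.min(),xs.max(),ys.min(),ys.max(),"pred base",proj(Q,[(652,-200,4)]).round(),"pred shoulder",proj(Q,[(652,-200,96)]).round())
    m=up.mask(b,(5,150,90),(16,255,255),(380,240,500,350)); print("handle px pts",cv2.minAreaRect(up.big(m)))
    y=[]
E
python3 - <<'E'
from final import *
fin()
E
```

```text
76.5 [ 556.1 -128.1  255.6] z [ 0.433  0.749 -0.501] yang -30.1 w 0.8 F [ 0.4  0.5 -0.3] j [-0.81  0.47  1.57  0.98  1.56 -0.55]
handle none
green none
yellow none
redcap none
blackcap [ 516.  -135.6    0.     0.     0. ]
tubb [6.490e+02 1.657e+02 5.290e+01 5.260e+01 3.000e-01]
tuba [ 6.549e+02 -9.750e+01  5.610e+01  5.280e+01  1.000e-01]
can [627.3  21.7  13.    2.6 -63. ]
t (np.int64(298), np.int64(211)) [299.  213.4] [292, 206, 16, 16, 188]
s (np.int64(348), np.int64(233)) [347.  227.9] [339, 222, 17, 13, 183]
white cap (array([643.1,  30.9, 128.2]), np.float64(4.5))
redcap (array([635.6, 235.3, 119.1]), np.float64(0.2)) [220, 210, 11, 12, 93] [376, 166, 14, 16, 182]
green px bbox 367 391 201 222 pred base [[376. 215.]] pred shoulder [[381. 211.]]
green px bbox 278 311 313 360 pred base [[294. 349.]] pred shoulder [[293. 321.]]Traceback (most recent call last):
  File "<stdin>", line 2, in <module>
  File "final.py", line 11, in fin
    m=up.mask(b,(5,150,90),(16,255,255),(380,240,500,350)); print("handle px pts",cv2.minAreaRect(up.big(m)))
                                                                                                  ~~~~~~^^^
  File "m.py", line 8, in big
    return max(c,key=cv2.contourArea)
ValueError: max() iterable argument is empty
```

Lane items stand. Clear the arm from the tote's view and check it.

```bash
python3 - <<'E'
from bot import *
p,M=cur()
plan([((400,60,330),Rt(-20),14,.8)])
a=fullik(np.array([400,60,330.]),Rt(-20)); print(a.round(2))
E
```

```text
[[0.8, 0.09, -0.19, 0.03, 0.03, -0.29, -0.04], [0.8, 0.12, -0.25, 0.03, 0.03, -0.38, -0.06], [0.8, 0.14, -0.3, 0.04, 0.04, -0.46, -0.07], [0.8, 0.18, -0.34, 0.03, 0.04, -0.52, -0.08], [0.8, 0.2, -0.37, 0.02, 0.05, -0.58, -0.09], [0.8, 0.22, -0.4, 0.01, 0.05, -0.61, -0.1], [0.8, 0.23, -0.4, -0.01, 0.06, -0.64, -0.1], [0.8, 0.24, -0.41, -0.04, 0.05, -0.63, -0.09]]
[[0.8, 0.23, -0.38, -0.04, 0.05, -0.62, -0.1], [0.8, 0.22, -0.36, -0.07, 0.05, -0.58, -0.09], [0.8, 0.2, -0.32, -0.07, 0.05, -0.52, -0.08], [0.8, 0.16, -0.28, -0.07, 0.04, -0.46, -0.07], [0.8, 0.14, -0.23, -0.07, 0.03, -0.38, -0.06], [0.8, 0.11, -0.18, -0.06, 0.03, -0.29, -0.04]]
[-0.14  0.    1.64 -0.    1.5   0.21]
```

Call:
arm_command(
  steps=[
    [[0.8,0.09,-0.19,0.03,0.03,-0.29,-0.04],[0.8,0.12,-0.25,0.03,0.03,-0.38,-0.06],[0.8,0.14,-0.3,0.04,0.04,-0.46,-0.07],[0.8,0.18,-0.34,0.03,0.04,-0.52,-0.08],[0.8,0.2,-0.37,0.02,0.05,-0.58,-0.09],[0.8,0.22,-0.4,0.01,0.05,-0.61,-0.1],[0.8,0.23,-0.4,-0.01,0.06,-0.64,-0.1],[0.8,0.24,-0.41,-0.04,0.05,-0.63,-0.09]],
  ],
)

```text
time_s: 77.82
eef_pos: [462.8, -16.1, 300.9]
ee_rot: [-0.104, 0.819, 0.534, 0.183]
force: [0.2, -0.0, 0.0]
grip_width: 0.801
grip_force: 0.0
```

Call:
arm_command(
  steps=[
    [[0.8,0.23,-0.38,-0.04,0.05,-0.62,-0.1],[0.8,0.22,-0.36,-0.07,0.05,-0.58,-0.09],[0.8,0.2,-0.32,-0.07,0.05,-0.52,-0.08],[0.8,0.16,-0.28,-0.07,0.04,-0.46,-0.07],[0.8,0.14,-0.23,-0.07,0.03,-0.38,-0.06],[0.8,0.11,-0.18,-0.06,0.03,-0.29,-0.04],[0.8,0,0,0,0,0,0]],
  ],
)

```text
time_s: 78.7
eef_pos: [399.8, 60.9, 330.8]
ee_rot: [0.001, 0.819, 0.574, 0.0]
force: [0.3, -0.2, 0.4]
grip_width: 0.799
grip_force: 0.0
```

```bash
python3 - <<'E'
from final import *
fin()
C=cal("top"); b=cv2.imread("pics/t_f.png")[:,:,::-1].copy(); b0=cv2.imread("pics/t_5.png")[:,:,::-1]
d=cv2.absdiff(b[100:345,80:480],b0[100:345,80:480]).max(2); n,l,st,ce=cv2.connectedComponentsWithStats((d>40).astype(np.uint8))
for s_,c in zip(st[1:],ce[1:]):
    if s_[4]>25: print("changed",(c+[80,100]).round(),s_[4])
E
```

```text
78.7 [399.8  60.9 330.8] z [ 0.002 -0.002 -1.   ] yang -19.9 w 0.8 F [ 0.3 -0.2  0.4] j [-0.14 -0.02  1.66 -0.    1.5   0.21]
handle [ 398.6 -366.3  151.8   12.9   87.4]
green none
yellow none
redcap none
blackcap none
tubb [649.  165.7  53.   52.6   0.7]
tuba [654.9 -97.5  56.3  55.5  63.6]
can [627.3  21.7  13.    2.6 -63. ]
t (np.int64(298), np.int64(211)) [298.9 213.3] [292, 206, 16, 16, 185]
s (np.int64(348), np.int64(233)) [347.  227.9] [339, 222, 17, 13, 180]
white cap (array([643.2,  31. , 128.4]), np.float64(4.2))
redcap (array([635.7, 235.1, 119.1]), np.float64(0.1)) [220, 210, 11, 12, 95] [376, 166, 14, 16, 180]
green px bbox 367 391 201 222 pred base [[376. 215.]] pred shoulder [[381. 211.]]
green px bbox 278 311 313 360 pred base [[294. 349.]] pred shoulder [[293. 321.]]
handle px pts ((440.95709228515625, 301.9027404785156), (54.129146575927734, 4.6613850593566895), 2.7263107299804688)
changed [379. 213.] 215
changed [307. 213.] 638
changed [228. 218.] 384
changed [338. 272.] 676
changed [270. 305.] 2751
changed [456. 315.] 1739
changed [457. 286.] 31
changed [307. 324.] 522
```

```bash
python3 -c "
from rig import *
print(finish_job())"
```

```text
the job is handed in; nothing more can be done
None
```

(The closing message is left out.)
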